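# Nest the square pots and slide the tray under the glass shelf

### The arm

A 6-joint arm with a two-finger parallel gripper is mounted at the origin on the work surface. World frame = base frame: x ahead of the robot, y to its left, z up, the work surface at z = 0. Lengths are in m, angles in rad, forces in N, time in s.
With the tool pointing down it reaches from about 0.35 to 0.875 m from the base axis. Payload 4.2 kg.
Tool frame: the origin (TCP) lies at the very end of the fingers, on their centre line; the grasp point (between the pads) lies 19 mm behind it; z points along the fingers, x is the direction in which the jaws open and shut, and the axes are right-handed (so a half turn about z gives the same grasp; the last joint's range is limited). The gripper opens to 85 mm and grips with 20 to 120 N. Pads are 22 mm wide; open, the fingers measure 114 mm over their backs; the gripper's body (76 mm by 85 mm) begins 54 mm behind the grasp point. The pads swing forward as they close: fully open they stand 13 mm farther back than shut.
Start: joints at [1.562, 0.385, 0.008, 0, -1.194, -0.259], TCP at [0.165, 0.603, 0.231] pointing down, gripper open.
Joint ranges: [-3.14, 3.14], [-1.21, 2.06], [-1.07, 1.41], [-3.16, 2.05], [-2.99, -0.16], [-3.1, 3.1]. Speed limits (rad/s): [2.79, 2.79, 3.14, 3.14, 3.14, 3.14].

### API

Orientations are given as a unit quaternion [w, x, y, z].
In Python, from bench import sense, capture, sign_off gives the robot as it stands. The module is installed in compiled form; this text tells all that it offers.
- The arm moves only by the shell command python3 -m pendant 'ROWS' [OPENING]. ROWS is JSON, one flat list of numbers, 4 for each row, row after row: the shift along the tool's x, y, z each as a share of 40 mm, from -1 to 1, then the turn about the tool's z as a share of 180 degrees, from -1 to 1. In form: [tx, ty, tz, turn, tx, ty, tz, turn, ...]. A call has 1 to 8 rows; each row shifts and turns the pose as measured when the row begins, along the tool's axes as they then stand; what a row does not reach is not made up. A row lasts 1/12 s, in which the tool goes at most 41.7 mm and 7.16 degrees, less where a joint would pass 70% of its speed; a pose out of reach is approached as far as the arm can. A call with a number of a shift or a turn outside -1 to 1 is refused whole. A call with a gripper value outside its range is refused whole. OPENING is the finger opening in mm, from 0 to 85.4, set as the call begins (- or left out, the last holds). The fingers move at their own pace and stop on an object; the grip force is fixed at half the most. Time passes only in rows, so rows that do not move let the fingers close. It gives the time, the measured TCP pose, the force and the opening at its end, in the units of the state.
- sense(): the state, without advancing time (a new reading comes with each control period).
- capture(name): name is "side" or "top"; returns a dict with "image" (420x560x3 uint8, red, green, blue), "z_map" (420x560 float32, m along the optical axis (not along the pixel's ray), 0 where there is no reading), "fx", "fy", "cx", "cy" (pixels), "R" (3x3) and "t" (3): a world point X has camera coordinates R X + t. Camera axes: x right, y down, z forward; pixel columns grow to the right and rows downward; lengths in m; the calibration is good to about 2 mm. A picture is of the moment at which its call begins.
- sign_off(): hands the job in, once; it reports no verdict.
The state is a dict: "t": time; "q": joint angles; "qvel": joint speeds; "joint_efforts": joint torques, N m; "tcp_pos": TCP position; "ee_rot": TCP orientation; "ft_force": force on the tool from outside, world axes, zero at the start; "wrist_torque": the same for the moment, N m; "opening": finger opening in m.
Only numpy, scipy, OpenCV 4.12 (cv2) and the standard library are available. Lean on these libraries where they do the work, as an engineer would, in place of code of your own. Each camera call takes 0.05 s, during which the arm holds its last target. There are 200 camera calls.

### The job

Nest the blue pot and the green pot, which has fallen on its side, into the terracotta pot standing on the wooden tray, in either order, so that all three sit upright and fully home inside one another. Then slide the loaded tray all the way into its slotted holder under the glass shelf until it meets the stop, with the stack still standing on it. Do not drop the pots, and leave the candlestick, the canister and the dish where they are.

Things in the scene. Friction and masses are not known exactly. Their poses are not given: they have to be found in the camera images.
- pot_base: terracotta square stoneware pot, 92 mm tall, 0.24 kg, open on top, on the tray at the start. Body tapers from 40 mm square at the foot to 58 mm square at 56 mm up; a shoulder there steps out to an upright collar 69 mm square outside, 62 mm inside, up to the rim. Walls 4 mm, floor 8 mm. Origin: centre of the foot's underside; z along its axis to the mouth, x and y square to the sides
- pot_base_rim (a point): centre of the terracotta pot's mouth, 92 mm above its origin. Fully nested, a pot's shoulder rests on the rim of the pot below: its origin then lies 36 mm above the lower pot's origin, with about 2 mm of play all round and the sides parallel (any of the four quarter turns)
- pot_standing: blue-glazed pot, same shape, origin and axes as pot_base; stands upright on the counter at the start
- pot_lying: green pot, same shape, origin and axes as pot_base; at the start it lies on its side on the counter, resting on the edges of foot and shoulder, so that its axis rises about 15 degrees from level towards the mouth; its x axis is then level
- tray: loose wooden tray, 0.35 kg, flat on the counter: board 150 mm (x) by 220 mm (y), 8 mm thick, with an end wall 120 mm wide, 10 mm thick, its top 32 mm above the counter, flush with each short end (y = +-110 mm); the bare long edges run in the holder's slots. Origin: centre of the underside, +y towards the end that enters the holder first
- tray_front (a point): middle of the tray's leading end (tray y = +110 mm), at counter height
- tray_back (a point): middle of the tray's trailing end (tray y = -110 mm), at counter height
- dock: fixed grey slotted holder on the counter. Origin: middle of its entrance at counter height, +y inward. Side rails 19 mm high, 156 mm apart, from y = 0 to 210 mm, with lips 13 mm above the counter over the tray's long edges (132 mm apart). Flared guides 19 mm high widen the entrance to about 215 mm at y = -55 mm
- dock_stop (a point): middle of the stop's inner face, at counter height (dock y = 210 mm). The tray's leading end meets it when home; the trailing end then sticks out 10 mm from the entrance
- dock_shelf (a point): middle of the underside of the holder's glass shelf, 190 mm above the counter; the shelf is 190 mm (x) by 156 mm (dock y = 68 to 224 mm) on four posts 14 mm square in line with the rails. Only a fully nested stack (top 172 mm above the counter on the tray) passes beneath
- candlestick: bystander: turned wooden candlestick, 68 mm wide, 100 mm tall, origin at the centre of its underside
- canister: bystander: amber glass canister with a copper lid, 68 mm wide, 85 mm tall, origin at the centre of its underside
- dish: bystander: small white bowl, 100 mm wide, 42 mm tall, origin at the centre of its underside

How it is judged:
By the outcome, as a careful person would: the job done as asked, in the order asked, and still so for the second after the job is handed in, with the robot touching nothing.
It also fails if it takes over 72 s, if anything falls off the work surface, if the arm or the gripper's body presses on something with over 40 N, if the wrist force passes 120 N, or if a joint passes its speed limit or range.

## Working session

There is one attempt and no reset: what is moved stays moved. The work goes in short steps, Python scripts to look and compute and a shell command to move; the robot and the scene stay as the last step left them, time stands still between calls to the robot, and variables do not carry over. Pictures are saved under pics/ and viewed, about 8 in all and at most 12, crops included, and the job is handed in when it is done.

```bash
mkdir -p pics
python3 - <<'E'
from bench import sense,capture
import cv2,numpy as np
for n in("side","top"):
    c=capture(n);cv2.imwrite(f"pics/{n}0.png",c["image"][:,:,::-1]);np.savez(f"{n}0.npz",**c)
    print(n,c["fx"],c["cx"],c["cy"],(-c["R"].T@c["t"]).round(3),c["R"].round(3).tolist())
s=sense();print(s["t"],s["tcp_pos"],s["ee_rot"],s["opening"])
E
```

```text
side 488.97065398308916 283.0642922172984 212.36678424949997 [0.55  1.105 0.746] [[-0.998, -0.051, 0.023], [-0.046, 0.513, -0.857], [0.032, -0.857, -0.514]]
top 512.1062316452716 274.4278835886431 208.5906763059175 [0.389 0.033 1.298] [[-0.024, -1.0, -0.005], [-0.984, 0.025, -0.175], [0.175, 0.001, -0.985]]
0.1 [0.16525997 0.60223001 0.23033151] [-7.25664363e-04 -6.06316130e-01  7.95223118e-01 -6.45887274e-04] 0.08552593473242136
```

View pics/side0.png

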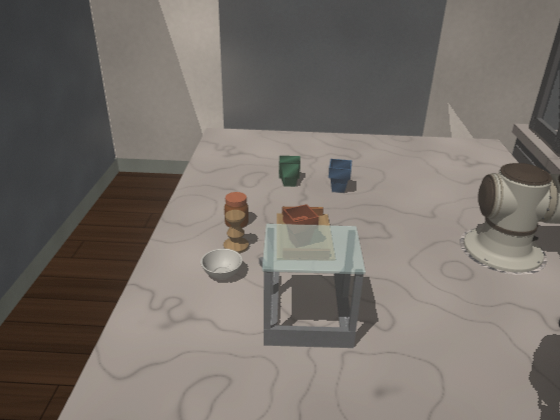

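View pics/top0.png

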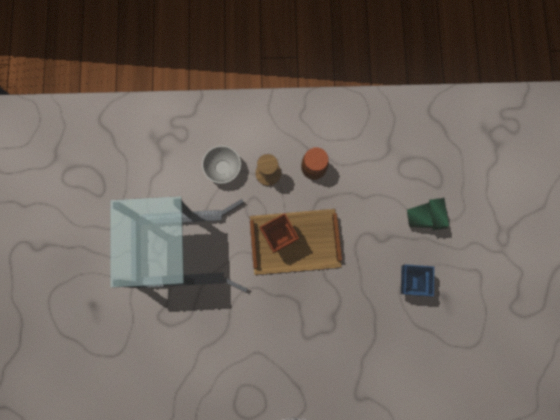

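The side view shows green (290,170) and blue (340,175), with terracotta on the tray at (303,220) behind the shelf. In the top view terracotta is at (279,233), blue at (418,281), and green lies at (428,215) with its mouth to the right. The dock entrance faces the tray, at about column 185–245.

```bash
cat > h.py <<'E'
import numpy as np,cv2
def pts(c):
    z=c["z_map"];h,w=z.shape;u,v=np.meshgrid(np.arange(w),np.arange(h))
    P=np.stack([(u-c["cx"])/c["fx"]*z,(v-c["cy"])/c["fy"]*z,z],-1)
    return (P-c["t"])@c["R"], z>0
def ray(c,u,v,h):
    d=c["R"].T@np.array([(u-c["cx"])/c["fx"],(v-c["cy"])/c["fy"],1]);o=-c["R"].T@c["t"]
    return o+d*(h-o[2])/d[2]
def hsv(c): return cv2.cvtColor(c["image"],cv2.COLOR_RGB2HSV)
def mask(c,name):
    H,S,V=cv2.split(hsv(c))
    r={"green":(H>55)&(H<95)&(S>110),"blue":(H>98)&(H<125)&(S>110),"red":((H<7)|(H>174))&(S>140),"wood":(H>9)&(H<28)&(S>85)&(V>90)}[name]
    return r
def rect(P,m):
    p=(P[m][:,:2]*1000).astype(np.float32);r=cv2.minAreaRect(p);return np.round(r[0],1),np.round(r[1],1),round(r[2],1)
E
python3 - <<'E'
from h import *
for n in("top","side"):
    c=dict(np.load(n+"0.npz"));P,ok=pts(c)
    print(n)
    for k in("green","blue","red","wood"):
        m=mask(c,k)&ok; q=P[m]
        if n=="top" and k=="red": m[:200]=0
        if n=="side" and k=="red": m[:,:260]=0
        if k=="wood": m&=(P[...,1]<.35)&(P[...,0]<.45)
        q=P[m]
        print(k,m.sum(),np.percentile(q,[1,50,99],axis=0).round(3).tolist())
        if k in("red","blue"): 
            zt=np.percentile(q[:,2],98); mm=m&(P[...,2]>zt-.008);print(" rim",mm.sum(),zt.round(4),rect(P,mm))
        if k=="wood":
            mm=m&(P[...,2]<.02);print(" board",rect(P,mm)); mm=m&(P[...,2]>.024)&(P[...,2]<.04);print(" wall",rect(P,mm))
        if k=="green":
            mm=m&(P[...,2]>.003);r=rect(P,mm);print(" rect",r)
            for a in range(0,0):pass
# enlarge top crop
c=dict(np.load("top0.npz"));im=c["image"][:,:,::-1]
a=cv2.resize(im[190:310,390:460],None,fx=5,fy=5,interpolation=cv2.INTER_CUBIC);b=cv2.resize(im[190:310,100:350][:, :],None,fx=3,fy=3,interpolation=cv2.INTER_CUBIC)
b=cv2.resize(im[190:310,240:350],None,fx=4,fy=4,interpolation=cv2.INTER_CUBIC)
H=np.zeros((600,350+440,3),np.uint8);H[:,:350]=a;H[:480,350:]=b;cv2.imwrite("pics/crop1.png",cv2.convertScaleAbs(H,alpha=1.6))
# dock
P,ok=pts(c)
m=ok&(P[...,2]>.175)&(P[...,2]<.21)&(P[...,1]>.2);m[:190]=0;print("shelf",m.sum(),rect(P,m))
m=ok&(P[...,2]>.012)&(P[...,2]<.026)&(P[...,1]>.15);m[:192]=0;m[300:]=0
q=P[m];print("rails",m.sum());ys=np.arange(.15,.5,.02)
for y in ys:
    s=q[abs(q[:,1]-y)<.01]
    if len(s):print(round(y,2),np.percentile(s[:,0],[2,50,98]).round(3),len(s))
E
```

```text
topTraceback (most recent call last):
  File "<stdin>", line 11, in <module>
    return _quantile_unchecked(
        a, q, axis, out, overwrite_input, method, keepdims, weights)
    return _ureduce(a,
                    func=_quantile_ureduce_func,
    ...<5 lines>...
                    overwrite_input=overwrite_input,
                    method=method)
    r = func(a, **kwargs)
    result = _quantile(arr,
                       quantiles=q,
    ...<2 lines>...
                       out=out,
                       weights=wgt)
    slices_having_nans = np.isnan(arr[-1, ...])
                                  ~~~^^^^^^^^^
IndexError: index -1 is out of bounds for axis 0 with size 0
```

Run:
```python
from h import *
for n,px in(("top",dict(green=(425,217),green2=(440,212),blue=(418,281),blue2=(418,268),red=(279,240),redrim=(267,230),wood=(310,250),tab=(360,250),shelf=(150,240),rail=(210,217))),("side",dict(green=(290,165),blue=(340,172),red=(290,214),wood=(320,230)))):
    c=dict(np.load(n+"0.npz"));P,ok=pts(c);h=hsv(c);print(n,"ok frac",ok.mean())
    for k,(u,v) in px.items(): print(k,h[v,u],c["z_map"][v,u],P[v,u].round(3), ok[v-8:v+8,u-8:u+8].mean())
```

```text
top ok frac 0.995718537414966
green [72 95 78] 1.2574418 [ 0.58  -0.335  0.054] 0.99609375
green2 [70 91 81] 1.2446302 [ 0.589 -0.368  0.069] 0.9921875
blue [107  96  69] 1.2706984 [ 0.426 -0.318  0.014] 0.9921875
blue2 [108  71  54] 1.2339394 [ 0.456 -0.308  0.056] 0.9921875
red [  9 161 109] 1.2879008 [0.537 0.024 0.016] 1.0
redrim [  8 123  54] 1.254899 [0.558 0.053 0.054] 1.0
wood [ 16 121  76] 1.2880578 [ 0.51  -0.053  0.011] 0.99609375
tab [ 16  29 133] 1.2938098 [ 0.508 -0.18   0.005] 0.99609375
shelf [ 80  19 162] 1.1092501 [0.523 0.305 0.196] 1.0
rail [ 98  10 101] 1.2971693 [0.599 0.198 0.018] 0.9921875
side ok frac 0.9961819727891157
green [70 66 93] 1.6009792 [ 0.585 -0.347  0.056] 1.0
blue [107  78  95] 1.5122644 [ 0.428 -0.263  0.079] 1.0
red [  8 115  95] 1.2841284 [0.572 0.006 0.082] 0.9921875
wood [ 34  27 162] 1.0055002 [0.505 0.259 0.199] 0.984375
```

```bash
sed -i 's/"green":.*/"green":(H>50)\&(H<95)\&(S>55)\&(V<140),"blue":(H>98)\&(H<125)\&(S>55)\&(V<140),"red":((H<13)|(H>174))\&(S>100),"wood":(H>12)\&(H<28)\&(S>85)}[name]/' h.py
python3 - <<'E'
from h import *
for n in("top","side"):
    c=dict(np.load(n+"0.npz"));P,ok=pts(c)
    print(n)
    for k in("green","blue","red","wood"):
        m=mask(c,k)&ok&(P[...,2]>.006)&(P[...,0]<.64)&(P[...,0]>.38)&(P[...,1]>-.5)&(P[...,1]<.13)
        if k in("green",): m&=P[...,1]<-.2
        m=cv2.morphologyEx(m.astype(np.uint8),cv2.MORPH_OPEN,np.ones((2,2)))>0
        if k=="red":m&=P[...,2]>.03
        q=P[m]
        print(k,m.sum(),np.percentile(q,[1,50,99],axis=0).round(3).tolist())
        if k in("red","blue"):
            mm=m&(P[...,2]>.083)&(P[...,2]<.11);print(" rim",mm.sum(),rect(P,mm),P[mm].mean(0).round(4))
        if k=="wood":
            mm=m&(P[...,2]<.018);print(" board",rect(P,mm))
            for s in(-1,1):
                mm=m&(P[...,2]>.025)&(P[...,2]<.042)&((P[...,1]+.02)*s>.07);print(" wall",mm.sum(),rect(P,mm),P[mm].mean(0).round(3))
        if k=="green":
            print(" rect",rect(P,m))
            yy=q[:,1]
            for y in np.arange(-.41,-.28,.01):
                s=q[abs(yy-y)<.005]
                if len(s):print("  y%.2f x %.3f..%.3f zmax %.3f n%d"%(y,s[:,0].min(),s[:,0].max(),np.percentile(s[:,2],95),len(s)))
c=dict(np.load("top0.npz"));im=c["image"][:,:,::-1]
a=cv2.resize(im[190:310,390:460],None,fx=5,fy=5,interpolation=cv2.INTER_CUBIC)
b=cv2.resize(im[190:310,240:350],None,fx=4,fy=4,interpolation=cv2.INTER_CUBIC)
H=np.zeros((600,790,3),np.uint8);H[:,:350]=a;H[:480,350:]=b;cv2.imwrite("pics/crop1.png",cv2.convertScaleAbs(H,alpha=1.6))
P,ok=pts(c)
m=ok&(P[...,2]>.18)&(P[...,2]<.215)&(P[...,1]>.2);m[:190]=0;m[300:]=0;print("shelf",m.sum(),rect(P,m))
E
```

```text
top
green 777 [[0.555, -0.384, 0.034], [0.583, -0.349, 0.063], [0.616, -0.301, 0.079]]
 rect (array([ 511.4, -178.8]), array([ 72.9, 482.7]), 21.4)
  y-0.41 x 0.563..0.581 zmax 0.003 n4
  y-0.39 x 0.556..0.556 zmax 0.057 n4
  y-0.38 x 0.555..0.616 zmax 0.079 n74
  y-0.37 x 0.554..0.616 zmax 0.078 n115
  y-0.36 x 0.555..0.617 zmax 0.075 n110
  y-0.35 x 0.555..0.618 zmax 0.072 n131
  y-0.34 x 0.560..0.605 zmax 0.062 n90
  y-0.33 x 0.560..0.606 zmax 0.057 n87
  y-0.32 x 0.561..0.604 zmax 0.054 n74
  y-0.31 x 0.565..0.602 zmax 0.050 n60
  y-0.30 x 0.573..0.600 zmax 0.045 n25
blue 847 [[0.389, -0.363, -0.003], [0.424, -0.316, 0.056], [0.459, -0.262, 0.095]]
 rim 171 (array([ 425.3, -298.4]), array([70.4, 65.6]), 84.7) [ 0.4179 -0.299   0.0906]
red 790 [[0.477, -0.125, 0.03], [0.549, 0.023, 0.064], [0.587, 0.091, 0.105]]
 rim 185 (array([544.9,  24.6]), array([66.7, 68.9]), 27.0) [0.5411 0.0201 0.0975]
wood 2908 [[0.455, -0.12, 0.001], [0.517, -0.04, 0.009], [0.606, 0.084, 0.099]]
 board (array([531.4, -18.2]), array([148.2, 217.5]), 3.5)
 wall 55 (array([ 540.9, -116.9]), array([118.6,   
[... 671 characters left out ...]
 0.003], [0.425, -0.273, 0.07], [0.456, -0.258, 0.091]]
 rim 84 (array([ 422.7, -296.8]), array([76.3, 62. ]), 85.1) [ 0.4206 -0.2838  0.0876]
red 562 [[0.5, -0.116, 0.032], [0.543, 0.012, 0.088], [0.588, 0.236, 0.197]]
 rim 346 (array([544.8,  26.1]), array([71.4, 74.9]), 28.0) [0.5427 0.0289 0.0926]
wood 80 [[0.462, -0.115, 0.005], [0.488, -0.084, 0.007], [0.607, 0.423, 0.314]]
 board (array([535.2, -89.9]), array([146.4,  50.2]), 3.4)
 wall 0 (array([0., 0.]), array([0., 0.]), 0.0) [nan nan nan]
 wall 0 (array([0., 0.]), array([0., 0.]), 0.0) [nan nan nan]
shelf 6283 (array([521.7, 311.8]), array([190.5, 155.6]), 1.6)<stdin>:17: RuntimeWarning: Mean of empty slice.
  ret = um.true_divide(
```

View pics/crop1.png

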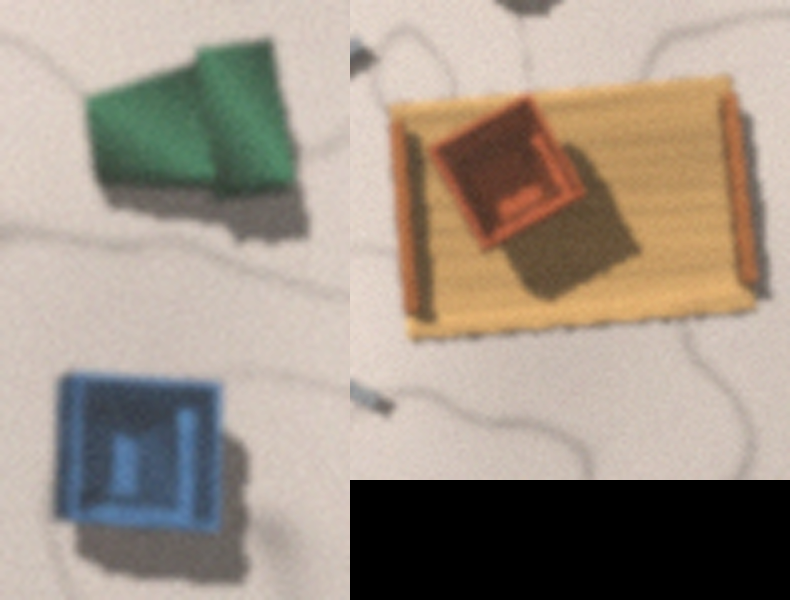

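The crop shows blue with sides about 5° off the axes, and green lying with its mouth towards −y. Terracotta is turned about 27° on the tray near its front end. I'll take blue first: turn the jaws and approach by waypoints that stay clear of the shelf and the inner reach limit.

```bash
cat > go.py <<'E'
# usage: go.py x,y,z[,yawdeg] ... : prints share sums/rows along tool axes from current pose via waypoints
import sys,numpy as np
from bench import sense
from scipy.spatial.transform import Rotation as R
s=sense();w,x,y,z=s["ee_rot"];M=R.from_quat([x,y,z,w]).as_matrix();p=np.array(s["tcp_pos"])
print("t%.2f tcp %s yaw %.1f tilt %.2f open %.1f F %s"%(s["t"],p.round(4),np.degrees(np.arctan2(M[1,0],M[0,0])),np.degrees(np.arccos(-M[2,2])),s["opening"]*1e3,np.round(s["ft_force"],1)))
for a in sys.argv[1:]:
    v=[float(k) for k in a.split(",")]
    if len(v)>3:
        d=(v[3]-np.degrees(np.arctan2(M[1,0],M[0,0]))+180)%360-180
        print(" turn share %.4f (n>=%d)"%(-d/180,np.ceil(abs(d)/7)))
        M=R.from_euler("z",d,degrees=True).as_matrix()@M
    d=M.T@(np.array(v[:3])-p)/.04;n=max(1,int(np.ceil(np.linalg.norm(d)/.95)))
    print(" ->",v,"total",d.round(3),"n",n,"per row",(d/n).round(3));p=np.array(v[:3])
E
python3 -m pendant '[0,0,0,-0.029,0,0,0,-0.029]' 85
python3 go.py .3,.28,.231,-95 .42,-.02,.231 .425,-.298,.2
python3 - <<'E'
from h import *
c=dict(np.load("top0.npz"));P,ok=pts(c)
g=mask(c,"green")&ok&(P[...,1]<-.28)&(P[...,1]>-.42)&(P[...,0]>.53)&(P[...,0]<.64)&(P[...,2]>.03)
q=P[g]
for nm,f in(("collar",(q[:,1]<-.347)&(q[:,2]>.062)),("body",(q[:,1]>-.337)&(q[:,2]>.038)&(q[:,2]<.064))):
    s=q[f];A=np.c_[s[:,:2],np.ones(len(s))];k,*_=np.linalg.lstsq(A,s[:,2],rcond=None)
    r=A@k-s[:,2];A=A[abs(r)<.005];s=s[abs(r)<.005];k,*_=np.linalg.lstsq(A,s[:,2],rcond=None)
    print(nm,len(s),k.round(3),"slope dir deg",np.degrees(np.arctan2(k[1],k[0])).round(1),rect(s[None],np.ones((1,len(s)),bool)),s.mean(0).round(3))
print(rect(q[None],np.ones((1,len(q)),bool)))
E
```

```text
t: 0.27
tcp_pos: [0.1651, 0.6016, 0.229]
ee_rot: [-0.002, -0.678, 0.735, -0.001]
ft_force: [1.1, 0.1, 0.2]
opening: 0.085
t0.27 tcp [0.1651 0.6016 0.229 ] yaw -94.6 tilt 0.26 open 85.0 F [1.1 0.1 0.2]
 turn share 0.0022 (n>=1)
 -> [0.3, 0.28, 0.231, -95.0] total [ 7.715 -4.061 -0.017] n 10 per row [ 0.772 -0.406 -0.002]
 -> [0.42, -0.02, 0.231] total [ 7.21  -3.642  0.03 ] n 9 per row [ 0.801 -0.405  0.003]
 -> [0.425, -0.298, 0.2] total [ 6.909 -0.731  0.806] n 8 per row [ 0.864 -0.091  0.101]
collar 346 [ 0.003 -0.245 -0.019] slope dir deg -89.4 (array([ 587.4, -364. ]), array([66.3, 33.3]), 3.9) [ 0.587 -0.364  0.071]
body 274 [ 0.022 -0.393 -0.089] slope dir deg -86.9 (array([ 584.4, -317.1]), array([47.9, 39.4]), 0.1) [ 0.586 -0.32   0.049]
(array([ 584.5, -339.3]), array([67.5, 80.7]), 6.6)
```

```bash
python3 -m pendant '[0.77,-0.41,0,0,0.77,-0.41,0,0,0.77,-0.41,0,0,0.77,-0.41,0,0,0.77,-0.41,0,0,0.77,-0.41,0,0,0.77,-0.41,0,0,0.77,-0.41,0,0]' | sed -n 2p
python3 -m pendant '[0.77,-0.41,0,0,0.77,-0.41,0,0,0.8,-0.4,0,0,0.8,-0.4,0,0,0.8,-0.4,0,0,0.8,-0.4,0,0,0.8,-0.4,0,0,0.8,-0.4,0,0]'| sed -n 2p
python3 go.py .42,-.02,.231 .425,-.298,.17,-95
```

```text
tcp_pos: [0.2775, 0.3384, 0.2237]
tcp_pos: [0.3892, 0.0615, 0.2263]
t1.60 tcp [0.3892 0.0615 0.2263] yaw -93.6 tilt 0.82 open 85.1 F [ 0.   0.2 -0.1]
 -> [0.42, -0.02, 0.231] total [ 1.987 -0.897 -0.093] n 3 per row [ 0.662 -0.299 -0.031]
 turn share 0.0077 (n>=1)
 -> [0.425, -0.298, 0.17, -95.0] total [ 6.891 -0.736  1.618] n 8 per row [ 0.861 -0.092  0.202]
```

```bash
python3 -m pendant '[0.66,-0.3,0,0,0.66,-0.3,0,0,0.66,-0.3,0,0,0.86,-0.09,0.1,0,0.86,-0.09,0.1,0,0.86,-0.09,0.1,0,0.86,-0.09,0.1,0,0.86,-0.09,0.1,0]' | sed -n 2p
python3 -m pendant '[0.86,-0.09,0.1,0,0.7,-0.09,0.1,0.007,0.4,-0.05,0,0,0,0,0,0]'| sed -n 2p
python3 go.py .425,-.298,.12,-95
```

```text
tcp_pos: [0.4272, -0.2067, 0.2085]
tcp_pos: [0.4285, -0.2947, 0.1981]
t2.60 tcp [ 0.4285 -0.2947  0.1981] yaw -95.4 tilt 0.78 open 85.0 F [0.4 0.5 0. ]
 turn share -0.0023 (n>=1)
 -> [0.425, -0.298, 0.12, -95.0] total [0.067 0.068 1.954] n 3 per row [0.022 0.023 0.651]
```

```bash
python3 -m pendant '[0.02,0.02,0.65,0,0.02,0.02,0.65,0,0.02,0.02,0.65,0,0,0,0.6,0,0,0,0.6,0,0,0,0,0]' | sed -n 2p
python3 go.py .425,-.298,.052,-95
```

```text
tcp_pos: [0.425, -0.298, 0.0685]
t3.10 tcp [ 0.425  -0.298   0.0685] yaw -95.6 tilt 0.71 open 84.8 F [-1.4  0.4 -0. ]
 turn share -0.0035 (n>=1)
 -> [0.425, -0.298, 0.052, -95.0] total [-0.005 -0.001  0.413] n 1 per row [-0.005 -0.001  0.413]
```

```bash
python3 -m pendant '[0,0,0.43,-0.003,0,0,0,0]' | sed -n 2p
python3 -m pendant '[0,0,0,0,0,0,0,0,0,0,0,0,0,0,0,0,0,0,0,0,0,0,0,0]' 50; python3 go.py .425,-.298,.2
python3 - <<'E'
from bench import capture
import cv2,numpy as np
c=capture("side");im=c["image"][:,:,::-1];np.savez("side1.npz",**c)
cv2.imwrite("pics/grasp1.png",cv2.resize(im[60:220,250:450],None,fx=4,fy=3.7))
E
```

```text
tcp_pos: [0.4247, -0.2971, 0.0512]
t: 3.77
tcp_pos: [0.4276, -0.2969, 0.0572]
ee_rot: [-0.004, -0.676, 0.737, -0.006]
ft_force: [-1.1, -0.6, -2.8]
opening: 0.0686
t3.77 tcp [ 0.4276 -0.2969  0.0572] yaw -94.9 tilt 0.80 open 68.6 F [-1.1 -0.6 -2.8]
 -> [0.425, -0.298, 0.2] total [ 0.082  0.054 -3.571] n 4 per row [ 0.02   0.014 -0.893]
```

View pics/grasp1.png

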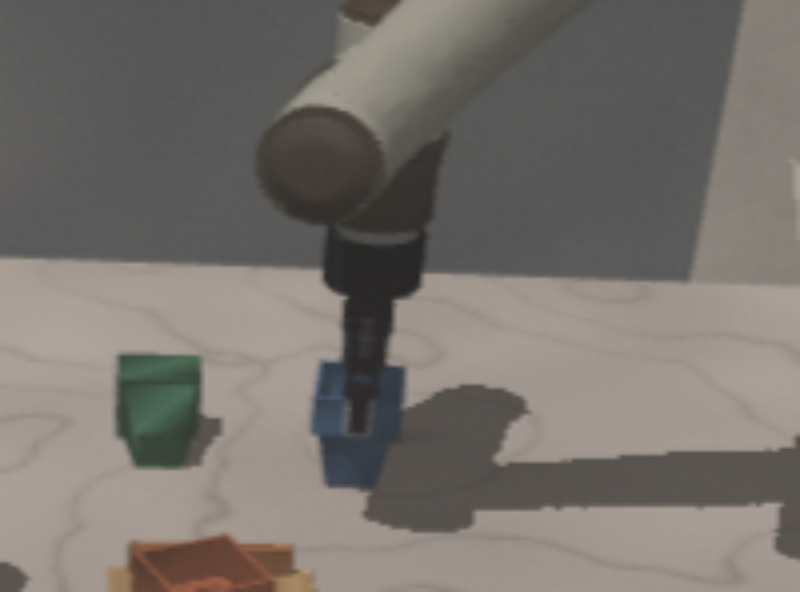

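The fingers hold blue's collar on both sides, with their tips right at the shoulder, at about (360,435) in the crop. I'll lift, turn, and carry it to terracotta.

```bash
python3 -m pendant '[0,0,-0.3,0,0,0,-0.7,0,0,0,-0.9,0,0,0,-0.9,0,0,0,-0.9,0,0,0,-0.3,0,0,0,0,0]' | sed -n 2,5p
python3 go.py .48,-.13,.21 .545,.0255,.21,-62.5
```

```text
tcp_pos: [0.4243, -0.2939, 0.2218]
ee_rot: [-0.006, -0.675, 0.737, -0.001]
ft_force: [-0.7, -0.0, -3.3]
opening: 0.0684
t4.40 tcp [ 0.4243 -0.2939  0.2218] yaw -95.0 tilt 0.73 open 68.4 F [-0.7 -0.  -3.3]
 -> [0.48, -0.13, 0.21] total [-4.207 -1.029  0.243] n 5 per row [-0.841 -0.206  0.049]
 turn share -0.1807 (n>=5)
 -> [0.545, 0.0255, 0.21, -62.5] total [-2.698 -3.236 -0.051] n 5 per row [-0.54  -0.647 -0.01 ]
```

```bash
python3 -m pendant '[-0.5,-0.13,0,0,-0.84,-0.2,0.05,0,-0.84,-0.2,0.05,0,-0.84,-0.2,0.05,0,-0.84,-0.2,0.05,0,-0.4,-0.1,0,-0.036,0,0,0,-0.036,0,0,0,-0.036]' | sed -n 2p
python3 -m pendant '[0,0,0,-0.036,0,0,0,-0.036,0,0,0,0]' | sed -n 2p
python3 go.py .545,.0255,.21,-62.5
```

```text
tcp_pos: [0.4775, -0.1203, 0.2026]
tcp_pos: [0.4746, -0.1186, 0.1972]
t5.32 tcp [ 0.4746 -0.1186  0.1972] yaw -61.4 tilt 1.66 open 68.6 F [ 0.3 -0.2 -3.7]
 turn share 0.0059 (n>=1)
 -> [0.545, 0.0255, 0.21, -62.5] total [-2.385 -3.215 -0.388] n 5 per row [-0.477 -0.643 -0.078]
```

```bash
python3 -m pendant '[-0.3,-0.4,-0.08,0,-0.48,-0.64,-0.1,0,-0.48,-0.64,-0.1,0.006,-0.48,-0.64,-0.1,0,-0.48,-0.64,-0.08,0,-0.25,-0.35,0,0,0,0,0,0]' | sed -n 2p
python3 go.py .545,.0255,.2,-62.5
python3 - <<'E'
from bench import capture
from h import *
o=[]
for n in("side","top"):
    c=capture(n);np.savez(n+"2.npz",**c);P,ok=pts(c);im=c["image"][:,:,::-1]
    m=mask(c,"blue")&ok&(P[...,2]>.12);print(n,m.sum(),np.percentile(P[m],[1,50,99],axis=0).round(3).tolist() if m.any() else 0)
    m=mask(c,"red")&ok&(P[...,2]>.085)&(P[...,2]<.11)&(P[...,1]<.1)&(P[...,0]<.63);print(rect(P,m) if m.any() else 0)
    o.append(im[100:240,210:380] if n=="side" else im[180:300,210:380])
o=[cv2.resize(i,(400,600*0+ int(400*i.shape[0]/i.shape[1])),interpolation=cv2.INTER_CUBIC) for i in o]
H=max(i.shape[0] for i in o);o=[cv2.copyMakeBorder(i,0,H-i.shape[0],0,0,cv2.BORDER_CONSTANT) for i in o]
cv2.imwrite("pics/above.png",cv2.convertScaleAbs(np.hstack(o),alpha=1.5))
E
```

```text
tcp_pos: [0.5441, 0.0347, 0.2033]
t5.90 tcp [0.5441 0.0347 0.2033] yaw -64.3 tilt 2.58 open 68.2 F [-0.8 -0.4 -2.8]
 turn share -0.0101 (n>=1)
 -> [0.545, 0.0255, 0.2, -62.5] total [0.215 0.081 0.083] n 1 per row [0.215 0.081 0.083]
side 741 [[0.504, 0.001, 0.156], [0.555, 0.055, 0.216], [0.588, 0.082, 0.242]]
(array([544.9,  25.7]), array([70.6, 74.3]), 26.9)
top 249 [[0.503, -0.005, 0.156], [0.526, 0.029, 0.207], [0.544, 0.057, 0.347]]
(array([521.8,  12.8]), array([15. , 68.2]), 26.9)
```

View pics/above.png

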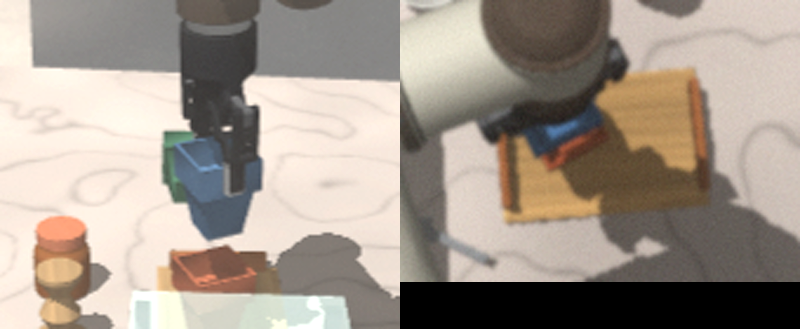

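Blue is held over terracotta at (215,190) in the side part, square to it. The tool has tilted 2.6°, so I'll see which way before inserting.

```bash
cat >> go.py <<'E'
print(" tool z world",M[:,2].round(4))
E
python3 -m pendant '[0.1,0.04,0,-0.01,0.1,0.04,0,0,0,0,0,0]' | sed -n 2p
python3 go.py;python3 -m pendant '[0,0,0,0,0,0,0,0,0,0,0,0]' | sed -n 2p
python3 go.py .545,.0255,.2,-62.5;python3 -c "
from bench import sense;s=sense();print(s['q'],s['qvel'],s['joint_efforts'])"
```

```text
tcp_pos: [0.5405, 0.021, 0.2013]
t6.25 tcp [0.5405 0.021  0.2013] yaw -62.9 tilt 3.01 open 68.2 F [-0.3 -0.2 -2.2]
 tool z world [-0.052  -0.0076 -0.9986]
tcp_pos: [0.5391, 0.0186, 0.2011]
t6.50 tcp [0.5391 0.0186 0.2011] yaw -63.3 tilt 3.08 open 68.3 F [-0.6 -0.9 -3.6]
 turn share -0.0042 (n>=1)
 -> [0.545, 0.0255, 0.2, -62.5] total [-0.086 -0.212  0.017] n 1 per row [-0.086 -0.212  0.017]
 tool z world [-0.0531 -0.0082 -0.9986]
[ 0.3293037   0.29144002 -0.20735707 -0.01118196 -1.12485612  1.71385119] [-1.05974481e-02 -3.03718316e-03 -4.83343890e-03 -2.84760471e-06
  4.82625737e-04 -6.54621741e-03] [-1.97900174e-02 -3.45260632e+01  1.85554916e+01  4.28940564e+00
 -1.48856551e-01  1.73054999e-03]
```

```bash
python3 go.py .45,.0186,.201 | grep total
for r in '[-0.92,2.05,0,0]'; do :; done
python3 -m pendant '[-0.37,0.8,0,0,-0.37,0.8,0,0,-0.37,0.8,0,0,0,0,0,0]' | sed -n 2p;python3 go.py
python3 -m pendant '[0.18,-0.4,0,0,0.18,-0.4,0,0,0.18,-0.4,0,0,0.18,-0.4,0,0,0.18,-0.4,0,0,0.18,-0.4,0,0,0,0,0,0]' | sed -n 2p;python3 go.py
```

```text
-> [0.45, 0.0186, 0.201] total [-1.004  1.985  0.12 ] n 3 per row [-0.335  0.662  0.04 ]
tcp_pos: [0.4301, 0.0137, 0.204]
t6.83 tcp [0.4301 0.0137 0.204 ] yaw -63.6 tilt 3.31 open 68.2 F [ 0.7  0.8 -2.5]
 tool z world [-0.0571 -0.0087 -0.9983]
tcp_pos: [0.5408, 0.0173, 0.2009]
t7.42 tcp [0.5408 0.0173 0.2009] yaw -63.6 tilt 2.79 open 68.5 F [ 0.1  0.3 -2.6]
 tool z world [-0.0483 -0.0063 -0.9988]
```

```bash
python3 -m pendant '[-0.4,0.87,0,0,-0.4,0.87,0,0,-0.4,0.87,0,0]' | sed -n 2p;python3 go.py|tail -1
python3 -m pendant '[0.09,-0.2,0,0,0.09,-0.2,0,0,0.09,-0.2,0,0,0.09,-0.2,0,0,0.09,-0.2,0,0,0.09,-0.2,0,0,0.09,-0.2,0,0,0.09,-0.2,0,0]' | sed -n 2p;python3 go.py|tail -1
python3 -m pendant '[0.37,-0.8,0,0,0.18,-0.4,0,0,0,0,0,0]' | sed -n 2p;python3 go.py .545,.0255,.18,-62.5
```

```text
tcp_pos: [0.4326, 0.0145, 0.2028]
 tool z world [-0.0483 -0.0085 -0.9988]
tcp_pos: [0.5006, 0.0147, 0.1978]
 tool z world [-0.0549 -0.0085 -0.9985]
tcp_pos: [0.5589, 0.016, 0.1929]
t8.58 tcp [0.5589 0.016  0.1929] yaw -63.9 tilt 3.25 open 68.6 F [ 0.4  1.6 -2.5]
 turn share -0.0080 (n>=1)
 -> [0.545, 0.0255, 0.18, -62.5] total [-0.366  0.179  0.34 ] n 1 per row [-0.366  0.179  0.34 ]
 tool z world [-0.0557 -0.0105 -0.9984]
```

```bash
cat > tl.py <<'E'
from bench import sense
s=sense();q=s["q"];print("t%.2f"%s["t"],"pitch %.4f"%(q[1]-q[2]-q[4]-1.5708),"q",q.round(4),"qd",s["qvel"].round(3),s["tcp_pos"].round(4))
E
python3 tl.py; python3 -m pendant '[-0.3,0.14,0,-0.008]'>/dev/null; python3 tl.py;python3 -m pendant '[0,0,0,0]'>/dev/null; python3 tl.py;python3 -m pendant '[0,0,0,0]'>/dev/null; python3 tl.py;python3 -m pendant '[0,0,-0.8,0]'>/dev/null; python3 tl.py;python3 -m pendant '[0,0,0,0]'>/dev/null; python3 tl.py;python3 -m pendant '[0,0,0.8,0]'>/dev/null; python3 tl.py;python3 -m pendant '[0,0,0,0]'>/dev/null; python3 tl.py
```

```text
t8.58 pitch 0.0561 q [ 0.3136  0.3323 -0.1702 -0.0095 -1.1244  1.7167] qd [-0.009  0.024  0.009 -0.005 -0.005  0.001] [0.5589 0.016  0.1929]
t8.67 pitch 0.0569 q [ 0.3319  0.3205 -0.1898 -0.0102 -1.1174  1.7224] qd [ 0.259 -0.174 -0.27  -0.033  0.074  0.076] [0.5507 0.0237 0.1921]
t8.75 pitch 0.0594 q [ 0.3333  0.3205 -0.1917 -0.0114 -1.1181  1.7227] qd [-0.032  0.05   0.04   0.025  0.011 -0.002] [0.5493 0.0243 0.1913]
t8.83 pitch 0.0605 q [ 0.334   0.3204 -0.1928 -0.0115 -1.1181  1.7227] qd [ 0.015 -0.013 -0.023 -0.016 -0.013  0.004] [0.5488 0.0245 0.1909]
t8.92 pitch 0.0759 q [ 0.334   0.3013 -0.151  -0.015  -1.1943  1.7224] qd [ 0.001 -0.323  0.703  0.049 -0.97  -0.002] [0.5455 0.0246 0.2167]
t9.00 pitch 0.0641 q [ 0.3345  0.2959 -0.1433 -0.0108 -1.1957  1.7224] qd [ 0.006  0.062 -0.167 -0.082  0.063  0.002] [0.549  0.0248 0.223 ]
t9.08 pitch 0.0493 q [ 0.3355  0.3127 -0.1877 -0.0086 -1.1198  1.7227] qd [ 0.013  0.26  -0.634  0.004  0.972  0.005] [0.5509 0.0253 0.1972]
t9.17 pitch 0.0581 q [ 0.3359  0.3144 -0.1957 -0.0119 -1.1188  1.7227] qd [ 0.004 -0.091  0.134  0.066 -0.081 -0.   ] [0.5469 0.0251 0.193 ]
```

```bash
python3 -m pendant '[0,0,-0.2,0,0,0,-0.2,0,0,0,-0.2,0,0,0,-0.2,0,0,0,-0.2,0]'>/dev/null; python3 tl.py
python3 -m pendant '[0,0,1,0,0,0,-0.2,0,0,0,-0.2,0,0,0,-0.2,0,0,0,-0.2,0,0,0,-0.2,0]'>/dev/null; python3 tl.py
python3 -m pendant '[0,0,1,0,0,0,-1,0]'>/dev/null; python3 tl.py
python3 -m pendant '[0,0,0,0]'>/dev/null; python3 tl.py
```

```text
t9.58 pitch 0.0555 q [ 0.3359  0.2795 -0.1218 -0.0088 -1.225   1.7223] qd [-0.001 -0.079  0.199  0.004 -0.255 -0.002] [0.5495 0.0252 0.2403]
t10.08 pitch 0.0516 q [ 0.3357  0.2715 -0.1162 -0.0075 -1.2347  1.7223] qd [-0.001 -0.074  0.217  0.011 -0.247 -0.   ] [0.5487 0.0245 0.2469]
t10.25 pitch 0.0837 q [ 0.3366  0.2762 -0.1699 -0.0103 -1.2085  1.7219] qd [-0.005 -0.406  0.773  0.008 -1.117 -0.009] [0.5322 0.02   0.224 ]
t10.33 pitch 0.0806 q [ 0.3366  0.2715 -0.1696 -0.0048 -1.2102  1.7219] qd [ 0.001  0.116 -0.447 -0.12   0.082  0.002] [0.5324 0.0184 0.2273]
```

```bash
python3 -m pendant '[0,0,-1,0,0,0,1,0]'>/dev/null; python3 tl.py
python3 -m pendant '[0,0,0,0,0,0,0,0]'>/dev/null; python3 tl.py
python3 -m pendant '[0,0,-1,0,0,0,1,0,0,0,0,0,0,0,0,0]'>/dev/null; python3 tl.py
```

```text
t10.50 pitch 0.1040 q [ 0.3357  0.2654 -0.1522 -0.0033 -1.2572  1.7229] qd [-0.008  0.351 -0.817 -0.165  0.73   0.014] [0.5269 0.0156 0.2381]
t10.67 pitch 0.1115 q [ 0.3356  0.2657 -0.1576 -0.0052 -1.2589  1.7229] qd [-0.     0.027 -0.079 -0.066 -0.012  0.002] [0.5237 0.015  0.2358]
t11.00 pitch 0.1102 q [ 0.3355  0.2586 -0.145  -0.0024 -1.2774  1.7233] qd [-0.002  0.028 -0.166 -0.09  -0.018 -0.   ] [0.524  0.0142 0.2448]
```

```bash
python3 -m pendant '[0,0,-0.1,0,0,0,-0.3,0,0,0,-0.6,0,0,0,-1,0,0,0,0,0]'>/dev/null; python3 tl.py
python3 -m pendant '[0,0,1,0,0,0,0.6,0,0,0,0.3,0,0,0,0.1,0]'>/dev/null; python3 tl.py
python3 -m pendant '[0,0,-0.1,0,0,0,-0.3,0,0,0,-0.6,0,0,0,-1,0,0,0,0,0]'>/dev/null; python3 tl.py
```

```text
t11.42 pitch 0.0949 q [ 3.3490e-01  2.2830e-01  4.2400e-02 -4.0000e-04 -1.4798e+00  1.7230e+00] qd [-0.     0.029 -0.081 -0.07   0.047 -0.   ] [0.5381 0.0182 0.3365]
t11.75 pitch 0.0572 q [ 0.3348  0.2468 -0.0945  0.0026 -1.2868  1.7228] qd [-0.     0.009 -0.028  0.018  0.111  0.001] [0.5426 0.0187 0.2704]
t12.17 pitch 0.0459 q [ 0.3351  0.2185  0.0908  0.0064 -1.489   1.7229] qd [-0.001  0.026 -0.09  -0.066  0.039  0.001] [0.5511 0.0207 0.362 ]
```

```bash
python3 -m pendant '[0,0,1,0,0,0,0.6,0,0,0,0.3,0,0,0,0.1,0]'>/dev/null; python3 tl.py
python3 -m pendant '[0,0,0.3,0,0,0,0.4,0,0,0,0.3,0,0,0,0.1,0]'>/dev/null; python3 tl.py; python3 go.py .545,.0255,.17,-62.5
```

```text
t12.50 pitch 0.0121 q [ 0.3339  0.2342 -0.0494  0.011  -1.2993  1.7225] qd [-0.001  0.003 -0.037  0.023  0.104 -0.   ] [0.5569 0.0207 0.2961]
t12.83 pitch -0.0054 q [ 0.3329  0.255  -0.1125  0.0154 -1.1979  1.7221] qd [-0.001  0.014 -0.024  0.02   0.094 -0.001] [0.5627 0.021  0.2603]
t12.83 tcp [0.5627 0.021  0.2603] yaw -61.9 tilt 0.88 open 68.4 F [-1.3 -0.4 -2.1]
 turn share 0.0031 (n>=1)
 -> [0.545, 0.0255, 0.17, -62.5] total [-0.338  0.347  2.252] n 3 per row [-0.113  0.116  0.751]
 tool z world [ 0.0097 -0.0119 -0.9999]
```

Abrupt starts downward with gradual stops undo the tilt, so that is now under control. Next I'll descend to just above terracotta, correcting sideways on the way.

```bash
python3 -m pendant '[-0.1,0.1,0.15,0,-0.1,0.1,0.35,0,-0.1,0.1,0.6,0.003,-0.05,0.05,0.7,0,0,0,0.3,0,0,0,0,0]'>/dev/null; python3 tl.py; python3 go.py .545,.0255,.15,-62.5
python3 - <<'E'
from bench import capture
from h import *
c=capture("side");P,ok=pts(c);im=c["image"][:,:,::-1]
m=mask(c,"blue")&ok&(P[...,2]>.11)&(P[...,2]<.2);q=P[m]
for z in(.125,.14,.155,.17,.185,.2):
    s=q[abs(q[:,2]-z)<.006]; print(z,len(s),s[:,0].min().round(4),s[:,0].max().round(4),s[:,1].max().round(4)) if len(s) else 0
m=mask(c,"red")&ok&(P[...,2]>.07)&(P[...,2]<.11)&(P[...,1]<.1)&(P[...,0]<.63);print(rect(P,m))
cv2.imwrite("pics/above2.png",cv2.convertScaleAbs(cv2.resize(im[110:250,230:380],None,fx=4,fy=4,interpolation=cv2.INTER_CUBIC),alpha=1.4))
E
```

```text
t13.33 pitch -0.0256 q [ 0.355   0.2859 -0.2752  0.0222 -0.984   1.685 ] qd [ 0.006 -0.02   0.01   0.004 -0.023 -0.004] [0.5506 0.0279 0.1835]
t13.33 tcp [0.5506 0.0279 0.1835] yaw -62.4 tilt 1.82 open 68.5 F [-0.4  0.3 -2. ]
 turn share 0.0003 (n>=1)
 -> [0.545, 0.0255, 0.15, -62.5] total [-0.031  0.172  0.834] n 1 per row [-0.031  0.172  0.834]
 tool z world [ 0.0306 -0.0084 -0.9995]
0.125 1 0.5731 0.5731 0.0286
0.14 46 0.528 0.5787 0.0584
0.155 56 0.5239 0.5817 0.0607
0.17 65 0.5218 0.5818 0.0663
0.185 71 0.5156 0.5953 0.0752
0.2 81 0.5086 0.5956 0.0773
(array([544.6,  26.7]), array([70.8, 76. ]), 27.2)
```

View pics/above2.png

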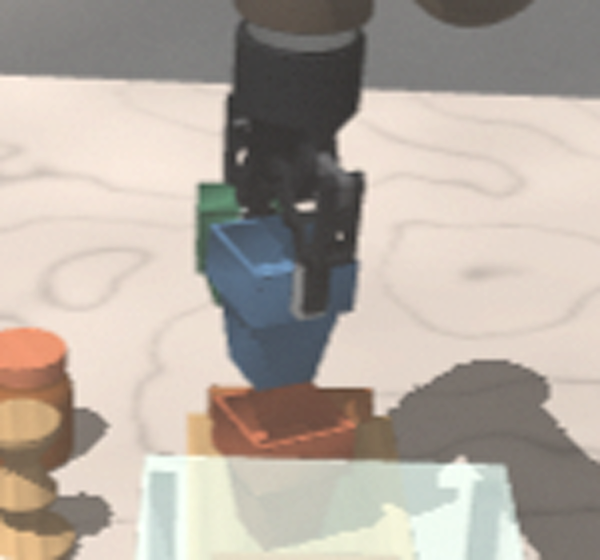

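```bash
python3 -m pendant '[0.01,0.12,0.1,0,0.01,0.1,0.2,0,0,0,0.3,0,0,0,0,0]'>/dev/null; python3 tl.py; python3 go.py .5431,.0231,.101,-62.5
python3 - <<'E'
from bench import capture
from h import *
c=capture("side");P,ok=pts(c);im=c["image"][:,:,::-1]
m=mask(c,"blue")&ok&(P[...,2]>.10)&(P[...,2]<.2);q=P[m]
for z in(.115,.125,.14,.155,.17,.185):
    s=q[abs(q[:,2]-z)<.006]; print(z,len(s),s[:,0].min().round(4),s[:,0].max().round(4),s[:,1].max().round(4)) if len(s) else 0
E
```

```text
t13.72 pitch -0.0390 q [ 0.3501  0.2927 -0.3186  0.0254 -0.9204  1.6882] qd [-0.003 -0.048  0.036  0.021 -0.028  0.003] [0.5476 0.0235 0.1653]
t13.72 tcp [0.5476 0.0235 0.1653] yaw -62.4 tilt 2.53 open 68.4 F [-1.   0.1 -3.9]
 turn share 0.0006 (n>=1)
 -> [0.5431, 0.0231, 0.101, -62.5] total [-0.084  0.161  1.601] n 2 per row [-0.042  0.081  0.8  ]
 tool z world [ 0.0437 -0.0056 -0.999 ]
0.115 20 0.5344 0.5757 0.0509
0.125 55 0.5247 0.5788 0.0547
0.14 79 0.5204 0.5789 0.0584
0.155 72 0.5162 0.582 0.0593
0.17 97 0.5049 0.5926 0.072
0.185 152 0.5033 0.593 0.0733
```

```bash
python3 -m pendant '[0,0.1,-1,0,0,0.1,-0.6,0,0,0,-0.3,0,0,0,-0.1,0]'>/dev/null; python3 tl.py; python3 -m pendant '[0,0,-1,0,0,0,-0.5,0,0,0,-0.2,0]'>/dev/null; python3 tl.py;python3 go.py .5431,.0231,.165,-62.5
```

```text
t14.10 pitch -0.0408 q [ 0.3506  0.1987 -0.2154  0.0251 -1.116   1.6925] qd [-0.001 -0.06   0.073 -0.015 -0.127  0.002] [0.5375 0.0194 0.251 ]
t14.35 pitch -0.0391 q [ 0.3532  0.1525 -0.102   0.0227 -1.2772  1.6935] qd [ 0.003 -0.073  0.2    0.017 -0.221  0.001] [0.5328 0.0193 0.3189]
t14.35 tcp [0.5328 0.0193 0.3189] yaw -62.4 tilt 2.57 open 68.3 F [ 0.9  0.4 -3.5]
 turn share 0.0005 (n>=1)
 -> [0.5431, 0.0231, 0.165, -62.5] total [-0.068 -0.132  3.853] n 5 per row [-0.014 -0.026  0.771]
 tool z world [ 0.0443 -0.0069 -0.999 ]
```

```bash
python3 -m pendant '[0,0,1,0,0,0,-1,0,0,0,0,0]'>/dev/null; python3 tl.py; python3 go.py .5431,.0231,.165,-62.5
```

```text
t14.60 pitch 0.0099 q [ 0.3537  0.1514 -0.179   0.0244 -1.2503  1.6927] qd [-0.002  0.109 -0.57  -0.119  0.12  -0.002] [0.5104 0.0108 0.2883]
t14.60 tcp [0.5104 0.0108 0.2883] yaw -62.3 tilt 1.44 open 68.3 F [4.  1.  2.7]
 turn share 0.0012 (n>=1)
 -> [0.5431, 0.0231, 0.165, -62.5] total [ 0.038 -0.907  3.073] n 4 per row [ 0.009 -0.227  0.768]
 tool z world [-0.0012 -0.0251 -0.9997]
```

```bash
python3 -m pendant '[0,0,0.6,0,0,0,-0.6,0,0,0,0,0]'>/dev/null; python3 tl.py; python3 -m pendant '[0,-0.25,0.8,0,0,-0.25,0.9,0,0,-0.25,0.8,0,0,-0.15,0.3,0,0,0,0,0]'>/dev/null; python3 tl.py; python3 go.py .5431,.0231,.165,-62.5
```

```text
t14.85 pitch 0.0382 q [ 0.3535  0.1533 -0.2072  0.0217 -1.2484  1.6927] qd [-0.002  0.079 -0.264 -0.096  0.072 -0.001] [0.4991 0.0073 0.2759]
t15.27 pitch 0.0271 q [ 0.3574  0.3022 -0.3191  0.0256 -0.9766  1.681 ] qd [-0.     0.008 -0.018 -0.005 -0.006  0.002] [0.5316 0.0213 0.1602]
t15.27 tcp [0.5316 0.0213 0.1602] yaw -62.4 tilt 1.96 open 68.0 F [ 0.7 -0.6 -1.9]
 turn share 0.0008 (n>=1)
 -> [0.5431, 0.0231, 0.165, -62.5] total [ 0.094 -0.272 -0.127] n 1 per row [ 0.094 -0.272 -0.127]
 tool z world [-0.0179 -0.0292 -0.9994]
```

```bash
python3 -m pendant '[0.04,-0.17,-0.1,0,0.04,-0.17,-0.05,0,0,0,0,0]'>/dev/null; python3 tl.py; python3 go.py .5445,.0245,.101,-62.5
cat > bl.py <<'E'
from bench import capture
from h import *
c=capture("side");P,ok=pts(c);im=c["image"][:,:,::-1];np.savez("bl.npz",**c)
m=mask(c,"blue")&ok&(P[...,2]>.08)&(P[...,2]<.23)&(abs(P[...,1])<.15);q=P[m]
for z in(.1,.11,.12,.13,.145,.16,.17,.185,.2):
    s=q[abs(q[:,2]-z)<.005]; print(z,len(s),(s[:,0].min()+s[:,0].max()).round(4)/2,s[:,0].max().round(4)-s[:,0].min().round(4),s[:,1].max().round(4)) if len(s)>5 else 0
E
python3 bl.py
```

```text
t15.52 pitch 0.0254 q [ 0.3545  0.3197 -0.2727  0.0264 -1.0039  1.6847] qd [ 0.001 -0.025  0.012 -0.    -0.014  0.001] [0.5476 0.0253 0.1674]
t15.52 tcp [0.5476 0.0253 0.1674] yaw -62.3 tilt 1.93 open 68.3 F [ 0.2  0.4 -2.7]
 turn share 0.0010 (n>=1)
 -> [0.5445, 0.0245, 0.101, -62.5] total [-0.05   0.031  1.66 ] n 2 per row [-0.025  0.015  0.83 ]
 tool z world [-0.0161 -0.0296 -0.9994]
0.12 30 0.55135 0.043500000000000094 0.0549
0.13 44 0.5492 0.05359999999999998 0.0576
0.145 49 0.54965 0.058499999999999996 0.0587
0.16 39 0.54905 0.06569999999999998 0.0619
0.17 74 0.5524 0.08030000000000004 0.0755
0.185 122 0.5491 0.08760000000000001 0.0747
0.2 128 0.5496 0.08679999999999999 0.0753
```

```bash
python3 -m pendant '[0,0.1,0.15,0,0,0.03,0.3,0,0,0,0.4,0,0,0,0.1,0]'>/dev/null; python3 tl.py; python3 go.py .543,.023,.101,-62.5; python3 bl.py
```

```text
t15.90 pitch 0.0126 q [ 0.3509  0.3443 -0.3334  0.0284 -0.9056  1.6846] qd [-0.005  0.01  -0.032  0.019  0.099 -0.003] [0.544  0.022  0.1338]
t15.90 tcp [0.544  0.022  0.1338] yaw -62.4 tilt 1.46 open 68.4 F [-0.1 -0.2 -3.7]
 turn share 0.0008 (n>=1)
 -> [0.543, 0.023, 0.101, -62.5] total [-0.052 -0.002  0.819] n 1 per row [-0.052 -0.002  0.819]
 tool z world [-0.004  -0.0252 -0.9997]
0.1 56 0.5456 0.054200000000000026 0.053
0.11 54 0.54605 0.05940000000000001 0.0579
0.12 56 0.54215 0.05610000000000004 0.0565
0.13 34 0.5453 0.06659999999999999 0.0633
0.145 125 0.54625 0.08689999999999998 0.0706
0.16 126 0.54425 0.08590000000000009 0.0711
0.17 113 0.54615 0.08840000000000003 0.072
```

```bash
python3 -m pendant '[0,0,0.2,0,0,0,0.2,0,0,0,0.2,0]'|sed -n 2,4p; python3 -m pendant '[0,0,0.15,0,0,0,0.1,0]'|sed -n 2,4p; python3 tl.py
```

```text
tcp_pos: [0.547, 0.0215, 0.113]
ee_rot: [0.009, 0.856, -0.517, 0.009]
ft_force: [1.2, 0.2, -0.7]
tcp_pos: [0.547, 0.0216, 0.1021]
ee_rot: [0.009, 0.856, -0.517, 0.009]
ft_force: [-4.7, 6.1, 7.2]
t16.37 pitch 0.0029 q [ 0.3493  0.3829 -0.3711  0.0331 -0.8197  1.6827] qd [ 0.009  0.051 -0.037 -0.009  0.109 -0.004] [0.547  0.0216 0.1021]
```

```bash
python3 -m pendant '[0,0,0.05,0,0,0,0,0]' 72|sed -n 2,5p; python3 -m pendant '[0,0,0,0,0,0,0,0,0,0,0,0]' 85|sed -n 2,5p;  python3 bl.py; python3 -m pendant '[0,0,-0.2,0,0,0,-0.4,0,0,0,-0.8,0,0,0,-1,0,0,0,-1,0,0,0,-0.3,0]'|sed -n 2,5p;python3 tl.py; python3 bl.py
python3 - <<'E'
from h import *
c=dict(np.load("bl.npz"));im=c["image"][:,:,::-1]
cv2.imwrite("pics/nest1.png",cv2.convertScaleAbs(cv2.resize(im[130:270,220:370],None,fx=4,fy=4,interpolation=cv2.INTER_CUBIC),alpha=1.4))
E
```

```text
tcp_pos: [0.5471, 0.0217, 0.0993]
ee_rot: [0.009, 0.856, -0.517, 0.008]
ft_force: [0.7, -0.1, 0.2]
opening: 0.0718
tcp_pos: [0.5483, 0.0217, 0.1001]
ee_rot: [0.008, 0.856, -0.517, 0.01]
ft_force: [0.6, 0.3, 0.1]
opening: 0.085
0.1 56 0.5619 0.04700000000000004 0.0696
0.11 120 0.5475 0.08760000000000001 0.0732
0.12 127 0.5477 0.08740000000000003 0.0733
0.13 127 0.54815 0.08730000000000004 0.0708
tcp_pos: [0.545, 0.024, 0.2534]
ee_rot: [0.012, 0.856, -0.517, 0.007]
ft_force: [0.7, -0.3, 0.3]
opening: 0.0852
t17.33 pitch 0.0111 q [ 0.356   0.2353 -0.1617  0.0281 -1.1848  1.6885] qd [ 0.005 -0.09   0.19  -0.039 -0.339  0.004] [0.545  0.024  0.2534]
0.1 72 0.54965 0.0827 0.0708
0.11 179 0.54745 0.08739999999999992 0.0736
0.12 195 0.5477 0.08750000000000002 0.0713
0.13 218 0.5481 0.08699999999999997 0.0729
```

View pics/nest1.png

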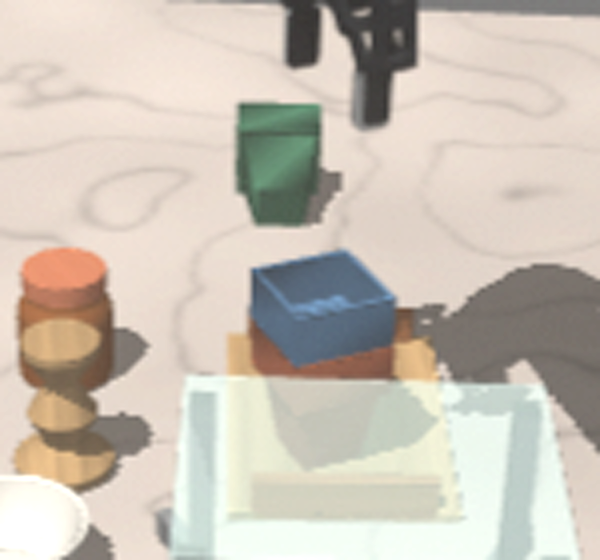

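Blue is fully home in terracotta: its collar sits on the terracotta rim at (322,340) in the crop, with the rim top at about 0.136 m. For green I'll close the fingers to a narrow block and lower them inside the mouth. Then I'll pull its upper wall towards the foot so it tips upright over the foot edge.

```bash
python3 -m pendant '[0,0,0,0.033,0,0,0,0.033,0,0,0,0.033,0,0,0,0.032,0,0,0,0]' 15 |sed -n 2p; python3 go.py .59,-.42,.16,-86;python3 tl.py
```

```text
tcp_pos: [0.5458, 0.0243, 0.2609]
t17.80 tcp [0.5458 0.0243 0.2609] yaw -86.9 tilt 1.49 open 25.0 F [ 0.6 -0.1 -0.1]
 turn share -0.0052 (n>=1)
 -> [0.59, -0.42, 0.16, -86.0] total [11.094 -0.299  2.793] n 13 per row [ 0.853 -0.023  0.215]
 tool z world [ 0.0117 -0.0232 -0.9997]
t17.80 pitch -0.0023 q [ 0.356   0.2252 -0.1558  0.0279 -1.1875  1.2579] qd [ 0.001 -0.011  0.003  0.001 -0.005  0.071] [0.5458 0.0243 0.2609]
```

```bash
python3 -m pendant '[0.9,-0.02,0.1,0,0.9,-0.02,0.15,0,0.9,-0.02,0.15,0,0.9,-0.02,0.15,0,0.9,-0.02,0.15,0,0.9,-0.02,0.15,0,0.9,-0.02,0.15,0,0.9,-0.02,0.15,0]'|sed -n 2p; python3 -m pendant '[0.9,-0.02,0.15,-0.005,0.9,-0.02,0.1,0,0.9,0,0,0,0.6,0,0,0,0.3,0,0,0]'|sed -n 2p; python3 go.py .59,-.42,.1,-86; python3 tl.py
```

```text
tcp_pos: [0.5744, -0.2682, 0.225]
tcp_pos: [0.5893, -0.4232, 0.2152]
t18.88 tcp [ 0.5893 -0.4232  0.2152] yaw -83.2 tilt 1.45 open 15.2 F [ 0.2  0.8 -0.2]
 turn share 0.0155 (n>=1)
 -> [0.59, -0.42, 0.1, -86.0] total [-0.142  0.012  2.877] n 4 per row [-0.036  0.003  0.719]
 tool z world [ 0.0138 -0.0213 -0.9997]
t18.88 pitch -0.0216 q [-0.3952  0.5563  0.2437  0.014  -1.2367  2.0802] qd [-0.203  0.184  0.314 -0.01  -0.144  0.228] [ 0.5893 -0.4232  0.2152]
```

```bash
python3 -m pendant '[0,0,0.8,0.015,0,0,0.9,0,0,0,0.9,0,0,0,0.7,0,0,0,0.4,0,0,0,0,0]' |sed -n 2p; python3 go.py .59,-.415,.047,-86; python3 tl.py
python3 - <<'E'
from bench import capture
from h import *
c=capture("side");im=c["image"][:,:,::-1];d=capture("top")["image"][:,:,::-1]
a=cv2.resize(im[110:210,240:360],(480,400),interpolation=cv2.INTER_CUBIC);b=cv2.resize(d[170:290,380:480],(320,384),interpolation=cv2.INTER_CUBIC)
b=cv2.copyMakeBorder(b,0,16,0,0,cv2.BORDER_CONSTANT);cv2.imwrite("pics/g1.png",cv2.convertScaleAbs(np.hstack([a,b]),alpha=1.5))
E
```

```text
tcp_pos: [0.5915, -0.4348, 0.0633]
t19.38 tcp [ 0.5915 -0.4348  0.0633] yaw -85.5 tilt 1.80 open 15.3 F [-0.2  0.5 -0.7]
 turn share 0.0025 (n>=1)
 -> [0.59, -0.415, 0.047, -86.0] total [-0.506  0.009  0.394] n 1 per row [-0.506  0.009  0.394]
 tool z world [ 0.0193 -0.0248 -0.9995]
t19.38 pitch -0.0276 q [-0.4083  0.6865  0.0838  0.0184 -0.9405  2.0464] qd [-0.002 -0.001  0.007  0.011 -0.019  0.027] [ 0.5915 -0.4348  0.0633]
```

View pics/g1.png

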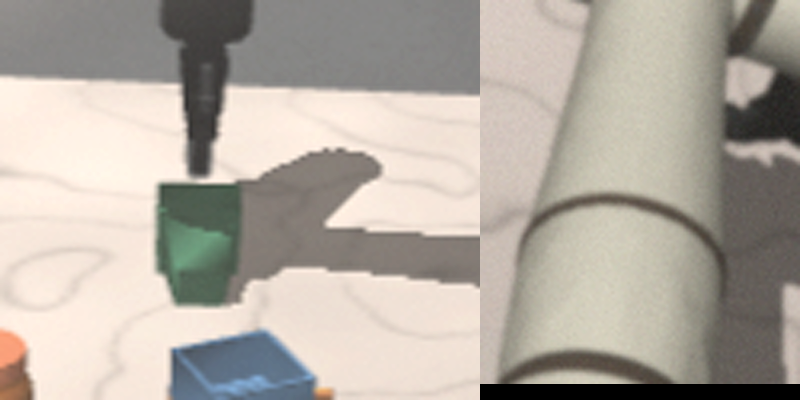

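```bash
python3 -m pendant '[-0.1,0,0.25,0,-0.2,0,0.15,0,-0.2,0,0,0]' |sed -n 2,4p; python3 -m pendant '[-0.15,0,0,0,-0.2,0,-0.1,0]' |sed -n 2,4p
cat > gr.py <<'E'
from bench import capture
from h import *
c=capture("side");P,ok=pts(c);np.savez("gr.npz",**c)
m=mask(c,"green")&ok&(P[...,2]>.006)&(P[...,1]<-.15)&(P[...,1]>-.5)&(P[...,0]>.5)&(P[...,0]<.68);q=P[m]
print("green",len(q),np.percentile(q,[1,50,99],axis=0).round(3).tolist())
E
python3 gr.py
```

```text
tcp_pos: [0.5954, -0.4181, 0.0556]
ee_rot: [0.001, 0.734, -0.678, 0.024]
ft_force: [0.4, 0.5, 0.1]
tcp_pos: [0.5944, -0.4021, 0.0602]
ee_rot: [0.001, 0.735, -0.678, 0.025]
ft_force: [-0.0, -0.4, 0.0]
green 100 [[0.58, -0.378, 0.017], [0.606, -0.329, 0.046], [0.619, -0.292, 0.076]]
```

```bash
for i in 1; do python3 -m pendant '[-0.2,0,-0.12,0,-0.2,0,-0.12,0]' |sed -n 2,4p; python3 gr.py; python3 -m pendant '[-0.2,0,-0.12,0,-0.2,0,-0.12,0]' |sed -n 2,4p;python3 gr.py; done;python3 tl.py
```

```text
tcp_pos: [0.5943, -0.3843, 0.0732]
ee_rot: [0.0, 0.736, -0.677, 0.027]
ft_force: [0.3, -1.0, 1.6]
green 161 [[0.579, -0.36, 0.023], [0.602, -0.321, 0.059], [0.618, -0.282, 0.087]]
tcp_pos: [0.593, -0.3659, 0.0847]
ee_rot: [-0.0, 0.736, -0.677, 0.028]
ft_force: [-0.8, -0.4, -0.5]
green 216 [[0.579, -0.34, 0.025], [0.598, -0.309, 0.064], [0.617, -0.277, 0.096]]
t20.38 pitch -0.0525 q [-0.3098  0.5962 -0.035   0.0294 -0.8871  1.9472] qd [-0.016  0.014  0.023 -0.002  0.002  0.032] [ 0.5932 -0.3647  0.0857]
```

```bash
python3 -m pendant '[-0.2,0,0.05,0,-0.2,0,0.05,0]' |sed -n 2,4p; python3 gr.py; python3 -m pendant '[-0.15,0,0.05,0,-0.15,0,0.03,0]' |sed -n 2,4p;python3 gr.py;python3 -c "
from h import *
c=dict(np.load('gr.npz'));im=c['image'][:,:,::-1]
cv2.imwrite('pics/g2.png',cv2.convertScaleAbs(cv2.resize(im[110:220,230:370],(700,550),interpolation=cv2.INTER_CUBIC),alpha=1.7))"
```

```text
tcp_pos: [0.5926, -0.3483, 0.0824]
ee_rot: [-0.001, 0.736, -0.676, 0.03]
ft_force: [-0.7, -0.6, 0.7]
green 262 [[0.577, -0.321, 0.026], [0.594, -0.298, 0.067], [0.617, -0.271, 0.1]]
tcp_pos: [0.5907, -0.3338, 0.0768]
ee_rot: [-0.001, 0.736, -0.676, 0.028]
ft_force: [-0.3, -0.5, 0.0]
green 294 [[0.572, -0.307, 0.022], [0.592, -0.287, 0.063], [0.616, -0.265, 0.102]]
```

View pics/g2.png

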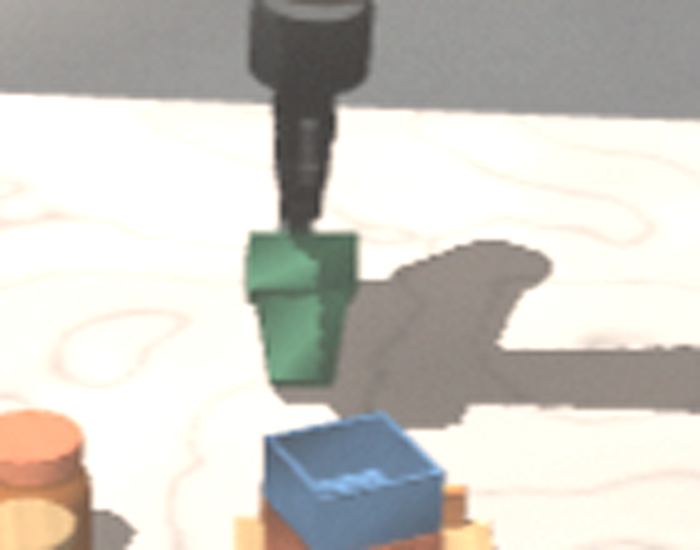

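Green is well on its way up: its foot is on the counter at (300,385) in the crop and the fingers are inside the mouth. I'll widen the fingers a little so they also catch it as it settles.

```bash
python3 -m pendant '[-0.1,0,-0.02,0,-0.1,0,0,0]' 27 |sed -n 2,5p; python3 gr.py; python3 -m pendant '[-0.15,0,0.0,0,-0.15,0,0,0]' |sed -n 2,5p;python3 gr.py; python3 -m pendant '[-0.12,0,0.0,0,-0.12,0,0,0]' |sed -n 2,5p;python3 gr.py
```

```text
tcp_pos: [0.5892, -0.324, 0.0759]
ee_rot: [-0.0, 0.736, -0.676, 0.027]
ft_force: [0.6, 0.3, 1.2]
opening: 0.0272
green 270 [[0.569, -0.285, 0.02], [0.589, -0.273, 0.072], [0.615, -0.261, 0.103]]
tcp_pos: [0.5881, -0.3113, 0.0752]
ee_rot: [-0.0, 0.736, -0.676, 0.027]
ft_force: [0.6, 0.5, -0.2]
opening: 0.0272
green 244 [[0.563, -0.283, 0.016], [0.588, -0.267, 0.072], [0.615, -0.258, 0.099]]
tcp_pos: [0.5872, -0.3002, 0.0749]
ee_rot: [-0.0, 0.736, -0.676, 0.027]
ft_force: [0.6, 0.5, -0.3]
opening: 0.0273
green 203 [[0.563, -0.324, 0.015], [0.587, -0.259, 0.074], [0.616, -0.251, 0.095]]
```

```bash
python3 -m pendant '[-0.15,0,0.0,0,-0.15,0,0,0,0,0,0,0]' 20 |sed -n 2,5p;python3 gr.py; python3 -m pendant '[0,0,-0.1,0,0,0,-0.3,0,0,0,-0.7,0,0,0,-1,0,0,0,-1,0,0,0,-0.5,0,0,0,0,0]' |sed -n 2,4p;python3 gr.py; python3 tl.py; python3 -c "
from h import *
c=dict(np.load('gr.npz'));P,ok=pts(c)
m=mask(c,'green')&ok&(P[...,1]<-.15)&(P[...,1]>-.5)&(P[...,0]>.5)&(P[...,0]<.68)
mm=m&(P[...,2]>.084);print(mm.sum(),rect(P,mm)); mm=m&(P[...,2]>.06)&(P[...,2]<.088)&(P[...,1]>-.275);q=P[mm];print(np.polyfit(q[:,0],q[:,1],1),np.polyfit(q[:,2],q[:,1],1))
im=c['image'][:,:,::-1]
cv2.imwrite('pics/g3.png',cv2.convertScaleAbs(cv2.resize(im[90:220,220:370],(690,600),interpolation=cv2.INTER_CUBIC),alpha=1.7))"
```

```text
tcp_pos: [0.586, -0.286, 0.0746]
ee_rot: [-0.001, 0.737, -0.676, 0.027]
ft_force: [0.0, 0.8, -0.1]
opening: 0.0201
green 122 [[0.56, -0.313, 0.057], [0.585, -0.248, 0.077], [0.615, -0.24, 0.092]]
tcp_pos: [0.579, -0.2826, 0.2274]
ee_rot: [0.001, 0.736, -0.676, 0.026]
ft_force: [0.0, 0.7, 1.3]
green 199 [[0.549, -0.321, 0.059], [0.575, -0.283, 0.079], [0.615, -0.241, 0.092]]
t22.40 pitch -0.0414 q [-1.8980e-01  3.9650e-01  1.0000e-04  3.1300e-02 -1.1330e+00  1.8323e+00] qd [-0.001  0.045 -0.065 -0.023  0.031 -0.   ] [ 0.5787 -0.2824  0.2261]
65 (array([ 581.4, -277. ]), array([65.5, 75.4]), 7.3)
[ 0.08030531 -0.29368977] [-0.07634392 -0.2417496 ]
```

View pics/g3.png

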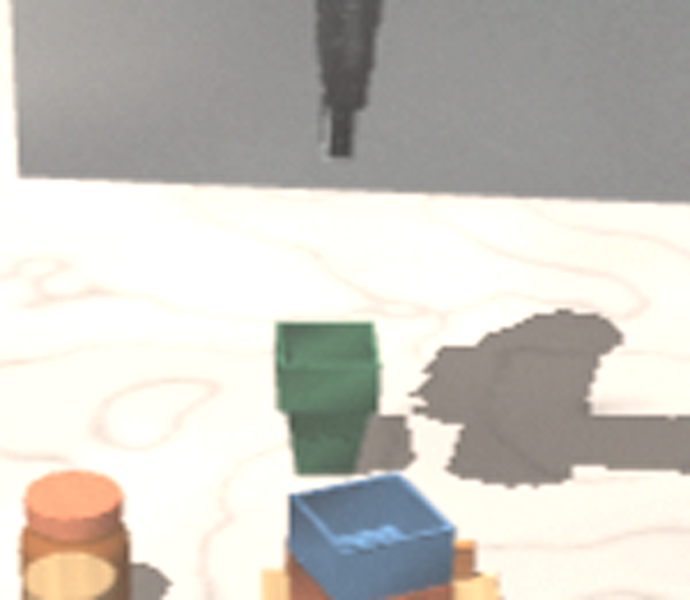

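Green now stands upright, mouth up, at (327,390) in the crop, about (0.582, −0.280) turned about 5°. I'll level the tool, then grasp the collar.

```bash
python3 -m pendant '[0,0,0.8,0,0,0,-0.8,0,0,0,0,0]' 85 >/dev/null; python3 tl.py; python3 go.py .582,-.279,.12,-84.5 .582,-.279,.056
```

```text
t22.65 pitch -0.0298 q [-0.1907  0.397  -0.0122  0.0305 -1.1318  1.8324] qd [-0.007  0.142 -0.29  -0.121  0.071  0.001] [ 0.5733 -0.2817  0.2207]
t22.65 tcp [ 0.5733 -0.2817  0.2207] yaw -85.2 tilt 2.33 open 55.5 F [ 1.9 -1.   4.3]
 turn share -0.0041 (n>=1)
 -> [0.582, -0.279, 0.12, -84.5] total [-0.134 -0.17   2.519] n 3 per row [-0.045 -0.057  0.84 ]
 -> [0.582, -0.279, 0.056] total [-0.055  0.034  1.599] n 2 per row [-0.028  0.017  0.799]
 tool z world [ 0.0246 -0.0325 -0.9992]
```

```bash
python3 -m pendant '[0,0,-0.3,0,0,0,1,0,0,0,-1,0,0,0,0,0]' 85 >/dev/null; python3 tl.py;python3 -m pendant '[0,0,0,0,0,0,1,0,0,0,-1,0,0,0,0,0]' 85 >/dev/null; python3 tl.py; python3 go.py .582,-.279,.12,-84.5 .582,-.279,.056
```

```text
t22.98 pitch 0.0096 q [-0.191   0.4006 -0.0366  0.0295 -1.1433  1.8323] qd [-0.007  0.192 -0.398 -0.131  0.079 -0.   ] [ 0.5588 -0.2789  0.2089]
t23.32 pitch 0.0508 q [-0.1917  0.4145 -0.0747  0.0295 -1.1324  1.8321] qd [-0.007  0.196 -0.394 -0.129  0.087  0.   ] [ 0.5443 -0.2764  0.1864]
t23.32 tcp [ 0.5443 -0.2764  0.1864] yaw -85.2 tilt 3.28 open 85.1 F [ 2.8 -2.3  5.6]
 turn share -0.0041 (n>=1)
 -> [0.582, -0.279, 0.12, -84.5] total [ 0.134 -1.024  1.607] n 3 per row [ 0.045 -0.341  0.536]
 -> [0.582, -0.279, 0.056] total [-0.019 -0.09   1.597] n 2 per row [-0.01  -0.045  0.799]
 tool z world [-0.0546 -0.0173 -0.9984]
```

```bash
python3 -m pendant '[0.04,-0.4,0.7,-0.004,0.04,-0.35,0.4,0,0.02,-0.25,0.2,0,0,0,0.1,0]' 85 >/dev/null; python3 tl.py; python3 go.py .582,-.279,.12,-84.5 .582,-.279,.056
```

```text
t23.65 pitch 0.0490 q [-0.1835  0.5234 -0.0543  0.0312 -1.0421  1.8329] qd [-0.008  0.036 -0.073  0.001  0.097  0.001] [ 0.5828 -0.2788  0.1265]
t23.65 tcp [ 0.5828 -0.2788  0.1265] yaw -84.5 tilt 3.19 open 85.2 F [ 0.8  0.6 -0.1]
 turn share -0.0002 (n>=1)
 -> [0.582, -0.279, 0.12, -84.5] total [0.001 0.013 0.163] n 1 per row [0.001 0.013 0.163]
 -> [0.582, -0.279, 0.056] total [-0.02  -0.087  1.598] n 2 per row [-0.01  -0.043  0.799]
 tool z world [-0.0528 -0.0177 -0.9984]
```

```bash
python3 -m pendant '[0,0,-0.2,0,0,0,-0.5,0,0,0,-1,0,0,0,0,0]' >/dev/null; python3 tl.py; python3 -m pendant '[0,0,1,0,0,0,0.6,0,0,0,0.3,0,0,0,0.1,0]' >/dev/null; python3 tl.py; python3 go.py .582,-.279,.12,-84.5 .582,-.279,.056
```

```text
t23.98 pitch 0.0510 q [-0.1812  0.4697  0.0463  0.0308 -1.1985  1.8352] qd [-0.004  0.046 -0.109 -0.061  0.042  0.   ] [ 0.5865 -0.2785  0.1983]
t24.32 pitch 0.0209 q [-0.1855  0.5158 -0.0523  0.0371 -1.0236  1.8325] qd [-0.005  0.007 -0.033  0.019  0.099 -0.001] [ 0.5892 -0.2827  0.1326]
t24.32 tcp [ 0.5892 -0.2827  0.1326] yaw -84.5 tilt 2.17 open 85.0 F [-0.6  0.6 -0.6]
 turn share 0.0001 (n>=1)
 -> [0.582, -0.279, 0.12, -84.5] total [-0.117  0.162  0.317] n 1 per row [-0.117  0.162  0.317]
 -> [0.582, -0.279, 0.056] total [-0.04  -0.046  1.599] n 2 per row [-0.02  -0.023  0.799]
 tool z world [-0.0261 -0.0274 -0.9993]
```

```bash
python3 -m pendant '[-0.12,0.13,0.7,0,-0.02,0,0.6,0,0,0,0.35,0,0,0,0.15,0,0,0,0,0]' |sed -n 2,4p; python3 tl.py; python3 go.py .582,-.279,.054,-84.5; python3 gr.py
```

```text
tcp_pos: [0.5871, -0.2821, 0.0695]
ee_rot: [0.015, 0.74, -0.672, 0.009]
ft_force: [-0.5, 0.2, -0.4]
t24.73 pitch 0.0020 q [-0.1838  0.5693 -0.1406  0.0458 -0.8628  1.8218] qd [-0.002 -0.023  0.019  0.009 -0.016 -0.   ] [ 0.5871 -0.2821  0.0695]
t24.73 tcp [ 0.5871 -0.2821  0.0695] yaw -84.4 tilt 1.99 open 85.1 F [-0.5  0.2 -0.4]
 turn share 0.0004 (n>=1)
 -> [0.582, -0.279, 0.054, -84.5] total [-0.101  0.115  0.385] n 1 per row [-0.101  0.115  0.385]
 tool z world [-0.0078 -0.0339 -0.9994]
green 45 [[0.585, -0.313, 0.039], [0.603, -0.247, 0.07], [0.615, -0.24, 0.093]]
```

```bash
python3 -m pendant '[-0.08,0.1,0.35,0,0,0,0.05,0]' |sed -n 2,4p; python3 -m pendant '[0,0,0,0,0,0,0,0,0,0,0,0,0,0,0,0,0,0,0,0]' 50|sed -n 2,5p; python3 tl.py; python3 -m pendant '[0,0,-0.3,0,0,0,-0.7,0,0,0,-0.9,0,0,0,-0.9,0,0,0,-0.6,0,0,0,-0.3,0]' |sed -n 2,5p; python3 tl.py; python3 go.py .545,.0255,.25,-62.5
```

```text
tcp_pos: [0.5861, -0.2809, 0.0585]
ee_rot: [0.013, 0.741, -0.672, 0.013]
ft_force: [-1.5, 0.7, -0.8]
tcp_pos: [0.5896, -0.2819, 0.0644]
ee_rot: [0.011, 0.741, -0.671, 0.017]
ft_force: [0.4, 0.1, -2.0]
opening: 0.0679
t25.37 pitch -0.0162 q [-0.1818  0.5707 -0.1556  0.0502 -0.8283  1.8173] qd [ 0.    -0.003  0.002 -0.004 -0.005  0.001] [ 0.5896 -0.2819  0.0644]
tcp_pos: [0.5844, -0.2752, 0.2152]
ee_rot: [0.015, 0.74, -0.672, 0.01]
ft_force: [0.8, -0.5, -2.8]
opening: 0.0675
t25.87 pitch -0.0006 q [-0.1733  0.426   0.0163  0.039  -1.1605  1.8256] qd [ 0.009 -0.128  0.224 -0.009 -0.335  0.005] [ 0.5844 -0.2752  0.2152]
t25.87 tcp [ 0.5844 -0.2752  0.2152] yaw -84.4 tilt 2.05 open 67.5 F [ 0.8 -0.5 -2.8]
 turn share -0.1219 (n>=4)
 -> [0.545, 0.0255, 0.25, -62.5] total [-7.088 -2.589 -1.139] n 9 per row [-0.788 -0.288 -0.127]
 tool z world [ 0.0083 -0.0348 -0.9994]
```

```bash
python3 -m pendant '[0,0,-0.5,-0.03,0,0,-0.5,-0.03,0,0,-0.3,-0.03,0,0,0,-0.03]' |sed -n 2p; python3 go.py .545,.02,.255,-62.5;python3 tl.py
```

```text
tcp_pos: [0.5847, -0.2734, 0.2786]
t26.20 tcp [ 0.5847 -0.2734  0.2786] yaw -61.9 tilt 2.18 open 68.1 F [ 0.3 -0.6 -1.7]
 turn share 0.0032 (n>=1)
 -> [0.545, 0.02, 0.255, -62.5] total [-6.98  -2.511  0.308] n 8 per row [-0.872 -0.314  0.039]
 tool z world [ 0.0041 -0.0378 -0.9993]
t26.20 pitch -0.0106 q [-0.17    0.3839  0.1098  0.038  -1.2862  2.22  ] qd [ 1.000e-03 -2.000e-02  0.000e+00 -1.200e-02 -1.100e-02  1.176e+00] [ 0.5847 -0.2734  0.2786]
```

```bash
python3 -m pendant '[-0.5,-0.2,0.03,0,-0.87,-0.31,0.03,0,-0.87,-0.31,0.03,0,-0.87,-0.31,0.03,0,-0.87,-0.31,0.03,0,-0.87,-0.31,0.03,0,-0.87,-0.31,0.03,0,-0.6,-0.2,0,0]' |sed -n 2p; python3 -m pendant '[-0.3,-0.1,0,0,0,0,0,0]' |sed -n 2p; python3 go.py .545,.024,.215,-62.5;python3 tl.py; sed -i 's/"blue")&ok/COL)\&ok/; 1a import sys\nCOL=sys.argv[1]' bl.py; sed -i 's/(.1,.11,.12,.13,.145,.16,.17,.185,.2)/np.arange(.1,.3,.014)/; s/<.23/<.32/' bl.py; python3 bl.py green; echo; python3 bl.py blue
```

```text
tcp_pos: [0.5424, -0.004, 0.2664]
tcp_pos: [0.5385, 0.0136, 0.2673]
t27.03 tcp [0.5385 0.0136 0.2673] yaw -62.0 tilt 2.24 open 67.6 F [-1.5  0.2 -2.5]
 turn share 0.0026 (n>=1)
 -> [0.545, 0.024, 0.215, -62.5] total [-0.205 -0.271  1.3  ] n 2 per row [-0.102 -0.136  0.65 ]
 tool z world [ 0.0128 -0.037  -0.9992]
t27.03 pitch 0.0006 q [ 0.349   0.2068 -0.1692  0.0421 -1.1954  1.6944] qd [ 0.016 -0.019 -0.002  0.005 -0.017  0.009] [0.5385 0.0136 0.2673]
  File "bl.py", line 7
    for z innp.arange(.1,.3,.014):
          ^^^^
SyntaxError: invalid syntax
  File "bl.py", line 7
    for z innp.arange(.1,.3,.014):
          ^^^^
SyntaxError: invalid syntax
```

```bash
sed -i 's/innp/in np/' bl.py; python3 -m pendant '[0,0,0.6,0,0,0,-0.6,0,0,0,0,0]' >/dev/null; python3 tl.py; python3 go.py .545,.024,.225,-62.5 .545,.024,.215;python3 bl.py green; echo; python3 bl.py blue
```

```text
t27.28 pitch 0.0069 q [ 0.3513  0.2032 -0.1766  0.0427 -1.1979  1.6958] qd [-0.006  0.071 -0.232 -0.101  0.041  0.002] [0.5344 0.0132 0.2664]
t27.28 tcp [0.5344 0.0132 0.2664] yaw -61.8 tilt 2.31 open 68.0 F [ 1.8 -0.3  0.4]
 turn share 0.0039 (n>=1)
 -> [0.545, 0.024, 0.225, -62.5] total [-0.156 -0.373  1.025] n 2 per row [-0.078 -0.186  0.512]
 -> [0.545, 0.024, 0.215] total [-0.01  -0.003  0.25 ] n 1 per row [-0.01  -0.003  0.25 ]
 tool z world [ 0.007  -0.0397 -0.9992]
0.268 59 0.5515 0.04390000000000005 0.0575
0.28200000000000003 81 0.55045 0.0363 0.0582
0.296 59 0.55135 0.0413 0.059

0.1 71 0.5509 0.08009999999999995 0.0697
0.114 193 0.54755 0.08779999999999999 0.0746
0.128 205 0.5481 0.08740000000000003 0.0756
```

```bash
python3 -m pendant '[-0.1,-0.2,0.6,0.004,-0.06,-0.17,0.4,0,0,0,0.2,0,0,0,0,0]' >/dev/null; python3 tl.py; python3 go.py .545,.024,.215,-62.5; sed -i 's/(H>50)&(H<95)&(S>55)/(H>50)\&(H<97)\&(S>38)/' h.py; python3 bl.py green
python3 - <<'E'
from h import *
c=dict(np.load("bl.npz"));im=c["image"][:,:,::-1]
a=im[100:240,230:370].copy()
cv2.imwrite("pics/g4.png",cv2.convertScaleAbs(cv2.resize(a,(600,600),interpolation=cv2.INTER_CUBIC),alpha=1.5))
P,ok=pts(c);h=hsv(c)
for v in range(120,215,6): print(v,[(tuple(int(k) for k in h[v,u]),P[v,u].round(2).tolist()) for u in(295,310)])
E
```

```text
t27.72 pitch 0.0082 q [ 0.3596  0.2595 -0.234   0.0404 -1.0856  1.6657] qd [-0.006 -0.002  0.031  0.015 -0.005  0.003] [0.544  0.0226 0.215 ]
t27.72 tcp [0.544  0.0226 0.215 ] yaw -62.9 tilt 2.09 open 67.9 F [-0.1 -0.8 -2.2]
 turn share -0.0020 (n>=1)
 -> [0.545, 0.024, 0.215, -62.5] total [-0.02  -0.039 -0.002] n 1 per row [-0.02  -0.039 -0.002]
 tool z world [ 0.0054 -0.0361 -0.9993]
0.156 28 0.5403 0.04289999999999994 0.0482
0.16999999999999998 52 0.5385 0.05269999999999997 0.0521
0.184 70 0.53775 0.05989999999999995 0.0551
0.198 51 0.53335 0.058699999999999974 0.0559
0.212 102 0.53825 0.08590000000000003 0.069
0.226 137 0.5386 0.0862 0.0686
0.24 161 0.5394 0.08560000000000006 0.0706
120 [((0, 5, 47), [0.57, 0.06, 0.36]), ((10, 17, 44), [0.53, 0.07, 0.36])]
126 [((15, 12, 44), [0.57, 0.06, 0.35]), ((0, 0, 43), [0.53, 0.06, 0.35])]
132 [((10, 19, 41), [0.57, 0.02, 0.32]), ((0, 11, 45), [0.53, 0.06, 0.33])]
138 [((0, 6, 43), [0.57, 0.02, 0.3]), ((15, 11, 47), [0.53, 0.07, 0.32])]
144 [((10, 18, 42), [0.57, 0.0, 0.28]), ((15, 12, 44), [0.53, 0.05, 0.3])]
150 [((20, 17, 46), [0.57, -0.0, 0.26]), ((0, 5, 50), [0.53, 0.06, 0.29])]
156 [((67, 58, 79), [0.57, -0.0, 0.24]), ((56, 32, 56), [0.53, -0.02, 0.24])]
162 [((66, 52, 73), [0.56, -0.0, 0.23]), ((0, 11, 47), [0.53, 0.07, 0.26])]
168 [((67, 59, 74), [0.56, 0.05, 0.24]), ((10, 16, 48), [0.53, 0.07, 0.25])]
174 [((68, 54, 75), [0.56, 0.05, 0.22]), ((20, 16, 47), [0.53, 0.07, 0.23])]
180 [((60, 38, 61), [0.56, 0.03, 0.19]), ((63, 45, 63), [0.53, 0.05, 0.21])]
186 [((67, 47, 70), [0.56, 0.02, 0.18]), ((65, 49, 62), [0.53, 0.04, 0.18])]
192 [((42, 25, 103), [0.56, -0.27, -0.0]), ((63, 43, 60), [0.52, 0.04, 0.17])]
198 [((106, 70, 84), [0.56, -0.0, 0.12]), ((107, 58, 70), [0.52, 0.0, 0.13])]
204 [((106, 74, 89), [0.56, -0.01, 0.11]), ((106, 60, 72), [0.52, 0.0, 0.11])]
210 [((107, 79, 94), [0.56, 0.07, 0.13]), ((105, 76, 87), [0.52, 0.05, 0.12])]
```

View pics/g4.png

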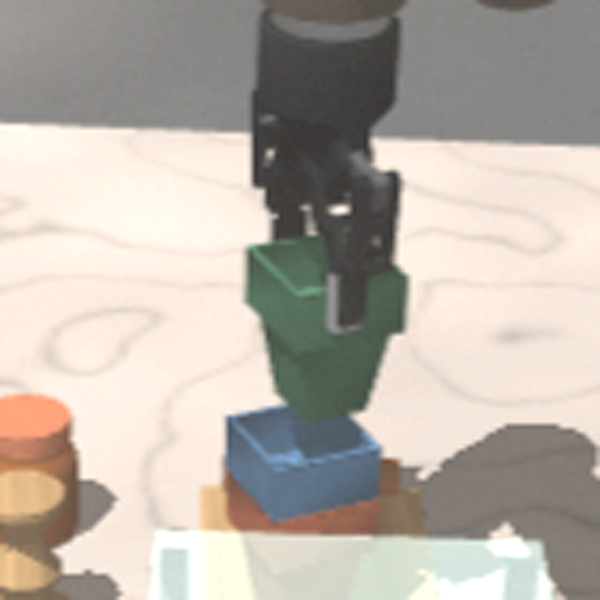

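Green is gripped square above blue at (330,340), but about 10 mm short in +x. I'll correct that and start inserting.

```bash
python3 -m pendant '[0,-0.14,0,-0.002,0,-0.12,0.1,0,0,0,0.3,0,0,0,0.3,0,0,0,0,0]' |sed -n 2,4p; python3 tl.py;python3 bl.py green
```

```text
tcp_pos: [0.559, 0.0265, 0.1922]
ee_rot: [0.01, 0.855, -0.519, 0.016]
ft_force: [-0.7, -0.6, -3.0]
t28.18 pitch -0.0045 q [ 0.3579  0.2983 -0.242   0.0445 -1.026   1.6699] qd [-0.004 -0.019  0.048  0.016 -0.027  0.   ] [0.559  0.0265 0.1922]
0.128 7 0.5632 0.03639999999999999 0.049
0.14200000000000002 42 0.5546 0.0484 0.0553
0.156 65 0.55265 0.05840000000000001 0.0578
0.16999999999999998 53 0.54915 0.05449999999999999 0.0608
0.184 53 0.55785 0.07510000000000006 0.0712
0.198 121 0.55465 0.08750000000000002 0.0749
0.212 142 0.55275 0.08650000000000002 0.0756
0.226 38 0.5568 0.07890000000000008 0.0739
```

```bash
python3 -m pendant '[-0.03,0.12,0.05,0,0,0.06,0.15,0,0,0.02,0.2,0]' |sed -n 2,4p; python3 tl.py;python3 bl.py green
```

```text
tcp_pos: [0.5549, 0.0239, 0.1808]
ee_rot: [0.007, 0.855, -0.518, 0.021]
ft_force: [-0.2, -0.3, -2.5]
t28.48 pitch -0.0147 q [ 0.3572  0.2969 -0.2772  0.0486 -0.9819  1.6683] qd [-0.01   0.072 -0.158  0.007  0.246 -0.003] [0.5549 0.0239 0.1808]
0.128 45 0.5544 0.04919999999999991 0.051
0.14200000000000002 57 0.55225 0.05390000000000006 0.0552
0.156 68 0.54895 0.06070000000000009 0.0593
0.16999999999999998 31 0.54795 0.06229999999999991 0.062
0.184 121 0.5494 0.08749999999999991 0.0693
0.198 134 0.5497 0.08720000000000006 0.0705
0.212 88 0.55025 0.08679999999999999 0.0727
```

```bash
python3 -m pendant '[-0.04,0.06,0.2,0,0,0.05,0.2,0,0,0.02,0,0]' |sed -n 2,4p; python3 tl.py;python3 bl.py green
```

```text
tcp_pos: [0.548, 0.0219, 0.1608]
ee_rot: [0.008, 0.855, -0.518, 0.019]
ft_force: [0.9, 0.3, -2.8]
t28.78 pitch -0.0111 q [ 0.3577  0.3076 -0.3183  0.049  -0.9338  1.665 ] qd [ 0.002 -0.023 -0.016  0.005  0.012 -0.001] [0.548  0.0219 0.1608]
0.128 35 0.5444 0.06420000000000003 0.0536
0.14200000000000002 62 0.5434 0.06659999999999999 0.0584
0.156 88 0.54185 0.0857 0.0661
0.16999999999999998 125 0.5422 0.08579999999999993 0.0679
0.184 128 0.542 0.08739999999999998 0.0705
```

```bash
python3 -m pendant '[-0.03,-0.1,0.05,0,0,0,0.1,0,0,0,0.1,0]' |sed -n 2,4p;python3 bl.py green|tail -3; python3 -m pendant '[0,0,0.1,0,0,0,0.1,0]' |sed -n 2,4p;python3 bl.py green|tail -3;python3 tl.py
```

```text
tcp_pos: [0.5528, 0.025, 0.1519]
ee_rot: [0.007, 0.855, -0.518, 0.02]
ft_force: [-0.2, -0.0, -2.2]
0.156 113 0.5481 0.08320000000000005 0.0719
0.16999999999999998 127 0.5473 0.0857 0.072
0.184 68 0.5479 0.08520000000000005 0.0738
tcp_pos: [0.553, 0.0248, 0.1427]
ee_rot: [0.007, 0.855, -0.518, 0.02]
ft_force: [-1.2, 0.9, -1.9]
0.14200000000000002 116 0.5489 0.0867 0.0717
0.156 120 0.5468 0.08599999999999997 0.0706
0.16999999999999998 131 0.54725 0.0857 0.0705
t29.35 pitch -0.0126 q [ 0.36    0.3348 -0.3324  0.0511 -0.891   1.6601] qd [ 0.002 -0.009  0.007 -0.004 -0.026  0.   ] [0.5526 0.0248 0.1421]
```

```bash
python3 -m pendant '[0,0,0.08,0,0,0,0.08,0]' |sed -n 2,4p; python3 -m pendant '[0,0,0.05,0]' |sed -n 2,4p; python3 bl.py green|tail -3
```

```text
tcp_pos: [0.5541, 0.0256, 0.1418]
ee_rot: [0.006, 0.856, -0.517, 0.021]
ft_force: [-8.7, 3.9, 20.3]
tcp_pos: [0.5538, 0.0256, 0.1422]
ee_rot: [0.007, 0.856, -0.517, 0.021]
ft_force: [-3.9, -0.1, 5.4]
0.14200000000000002 128 0.5487 0.08679999999999999 0.0718
0.156 123 0.5482 0.08830000000000005 0.074
0.16999999999999998 123 0.54845 0.08830000000000005 0.0706
```

Seated: it touched at the expected height. Now I'll release and retreat, then measure the stack's top height and the tray.

```bash
python3 -m pendant '[0,0,0.03,0,0,0,0,0]' 72|sed -n 2,5p; python3 -m pendant '[0,0,0,0,0,0,0,0,0,0,0,0]' 85|sed -n 2,5p; python3 -m pendant '[0,0,-0.2,0,0,0,-0.5,0,0,0,-0.9,0,0,0,-0.9,0,0,0,-0.5,0,0,0,0,0]'|sed -n 2,5p;python3 tl.py
cat > st.py <<'E'
from bench import capture
from h import *
for n in("side","top"):
    c=capture(n);np.savez(n+"s.npz",**c);P,ok=pts(c)
    g=mask(c,"green")&ok&(P[...,2]>.1)&(P[...,2]<.25)&(P[...,0]>.48)&(P[...,0]<.62)
    g&=~((P[...,2]>.183)&(P[...,2]<.21)&(P[...,1]>.21))
    if g.sum()>20:
        q=P[g];z=np.percentile(q[:,2],[1,50,97]);m=g&(P[...,2]>z[2]-.012);print(n,"green z",z.round(4),"rim",rect(P,m))
    b=mask(c,"blue")&ok&(P[...,2]>.09)&(P[...,2]<.15)&(P[...,0]>.48)&(P[...,0]<.62);q=P[b]
    if len(q)>10:print(" blue z",np.percentile(q[:,2],[1,99]).round(3))
    if n=="top":
        w=mask(c,"wood")&ok&(P[...,0]>.4)&(P[...,0]<.63)&(P[...,1]<.3)&(P[...,1]>-.2)
        w=cv2.morphologyEx(w.astype(np.uint8),cv2.MORPH_OPEN,np.ones((3,3)))>0
        m=w&(P[...,2]<.02);print(" board",m.sum(),rect(P,m))
        m=(mask(c,"red")|mask(c,"wood"))&ok&(P[...,2]>.024)&(P[...,2]<.042)&(P[...,0]>.45)&(P[...,0]<.63);q=P[m]
        if m.any():
            y0=np.percentile(q[:,1],5);m&=abs(P[...,1]-y0)<.02;print(" back wall",m.sum(),rect(P,m))
E
python3 st.py; python3 go.py .5,-.11,.25
```

```text
tcp_pos: [0.5548, 0.0257, 0.1426]
ee_rot: [0.006, 0.856, -0.516, 0.023]
ft_force: [1.1, -0.2, 0.7]
opening: 0.0721
tcp_pos: [0.5559, 0.0257, 0.1431]
ee_rot: [0.005, 0.856, -0.516, 0.024]
ft_force: [-0.4, 0.2, -0.1]
opening: 0.085
tcp_pos: [0.5509, 0.0287, 0.2677]
ee_rot: [0.008, 0.856, -0.516, 0.022]
ft_force: [0.7, -0.9, 1.0]
opening: 0.0852
t30.57 pitch -0.0144 q [ 0.371   0.221  -0.1525  0.0486 -1.1829  1.6668] qd [ 0.    -0.008 -0.007 -0.012  0.004  0.   ] [0.5509 0.0287 0.2677]
side green z [0.1345 0.1554 0.1716] rim (array([548.3,  25.2]), array([69.8, 74.7]), 27.8)
 blue z [0.102 0.136]
top green z [0.1026 0.1399 0.1754] rim (array([537.2,  18.3]), array([42.2, 67.9]), 27.8)
 board 3450 (array([534.1, -15.4]), array([149.4, 217.7]), 3.5)
 back wall 188 (array([ 540.8, -120. ]), array([118.1,  10.1]), 3.4)
t30.67 tcp [0.5491 0.0285 0.2637] yaw -62.3 tilt 2.52 open 85.4 F [-0.7 -0.  -0.4]
 -> [0.5, -0.11, 0.25] total [2.475 2.7   0.442] n 4 per row [0.619 0.675 0.11 ]
 tool z world [ 0.0237 -0.0371 -0.999 ]
```

The stack's top is at 0.1716 m against 0.172 m expected, so all three pots are home. The tray lies in line with the dock to within about 3 mm and 2°. I'll push its trailing end wall with both fingertips spread across it, turning the jaws across the tray and coming down behind it.

```bash
python3 -m pendant '[0.25,0.27,0,0.0395,0.5,0.6,0,0.0395,0.4,0.8,0,0.0395,0.3,0.8,0,0.0395,0,0,0,0.0395,0,0,0,0.0395,0,0,0,0.0395,0,0,0,0.0395]' 40|sed -n 2p; python3 -m pendant '[0,0,0,0.0395,0,0,0,0.0395,0,0,0,0.0395,0,0,0,0.0395,0,0,0,0.0395,0,0,0,0.0395,0,0,0,0.0395,0,0,0,0.0395]'|sed -n 2p;python3 tl.py;python3 go.py .5435,-.165,.2,-176.5
```

```text
tcp_pos: [0.4588, -0.055, 0.2512]
tcp_pos: [0.4496, -0.0568, 0.2372]
t32.00 pitch 0.0427 q [ 0.2581  0.098  -0.3787  0.037  -1.1368 -0.2244] qd [-0.003  0.02  -0.033 -0.007  0.008 -1.481] [ 0.4496 -0.0568  0.2372]
t32.00 tcp [ 0.4496 -0.0568  0.2372] yaw -177.2 tilt 3.10 open 40.5 F [ 0.5 -0.  -0.7]
 turn share -0.0038 (n>=1)
 -> [0.5435, -0.165, 0.2, -176.5] total [-2.21  -2.805  0.972] n 4 per row [-0.553 -0.701  0.243]
 tool z world [-0.0319 -0.0436 -0.9985]
```

```bash
python3 -m pendant '[-0.4,-0.7,0,-0.004,-0.6,-0.75,0,0,-0.6,-0.75,0,0,-0.5,-0.5,0.2,0,-0.1,-0.1,0.2,0,0,0,0,0]'|sed -n 2p; python3 tl.py;python3 go.py .5435,-.16,.1,-176.5 .5435,-.16,.012
```

```text
tcp_pos: [0.5407, -0.1679, 0.2111]
t32.50 pitch 0.0525 q [ 0.0073  0.3199 -0.1607  0.045  -1.1426  0.0329] qd [-0.02   0.037  0.013  0.004 -0.007  0.004] [ 0.5407 -0.1679  0.2111]
t32.50 tcp [ 0.5407 -0.1679  0.2111] yaw -176.6 tilt 3.80 open 40.2 F [ 0.4  0.7 -0.7]
 turn share -0.0007 (n>=1)
 -> [0.5435, -0.16, 0.1, -176.5] total [-0.231  0.299  2.761] n 3 per row [-0.077  0.1    0.92 ]
 -> [0.5435, -0.16, 0.012] total [-0.119  0.084  2.195] n 3 per row [-0.04   0.028  0.732]
 tool z world [-0.0516 -0.0414 -0.9978]
```

```bash
python3 -m pendant '[-0.05,0.05,1,0,-0.05,0.05,0.9,0,-0.05,0,0.8,0,-0.05,0,0.7,0,-0.05,0,0.5,0,0,0,0.3,0,0,0,0.1,0]'|sed -n 2p; python3 tl.py;python3 go.py .5435,-.155,.012,-176.5
```

```text
tcp_pos: [0.5338, -0.167, 0.0323]
t33.08 pitch 0.0625 q [ 0.0084  0.5163 -0.377   0.0598 -0.74    0.0072] qd [ 0.013  0.065 -0.074  0.008  0.109 -0.012] [ 0.5338 -0.167   0.0323]
t33.08 tcp [ 0.5338 -0.167   0.0323] yaw -176.6 tilt 4.22 open 40.4 F [-0.4 -0.1  0.3]
 turn share -0.0004 (n>=1)
 -> [0.5435, -0.155, 0.012, -176.5] total [-0.292  0.303  0.48 ] n 1 per row [-0.292  0.303  0.48 ]
 tool z world [-0.0612 -0.0409 -0.9973]
```

```bash
python3 -m pendant '[-0.15,0,0.2,0,-0.12,0.1,0.2,0,0,0.1,0.05,0,0,0.1,0,0]'|sed -n 2,4p; python3 tl.py;python3 go.py .5435,-.137,.012,-176.5
```

```text
tcp_pos: [0.542, -0.1531, 0.0118]
ee_rot: [-0.032, -0.031, 0.999, -0.019]
ft_force: [0.1, 0.7, -0.6]
t33.42 pitch 0.0655 q [ 0.0333  0.5525 -0.3789  0.0599 -0.7048 -0.0181] qd [ 0.099 -0.012 -0.026 -0.006  0.024 -0.09 ] [ 0.542  -0.1531  0.0118]
t33.42 tcp [ 0.542  -0.1531  0.0118] yaw -176.5 tilt 4.32 open 39.7 F [ 0.1  0.7 -0.6]
 turn share -0.0001 (n>=1)
 -> [0.5435, -0.137, 0.012, -176.5] total [-0.061  0.398 -0.023] n 1 per row [-0.061  0.398 -0.023]
 tool z world [-0.0632 -0.0409 -0.9972]
```

```bash
python3 -m pendant '[0,0.08,-0.01,0,0,0.1,-0.01,0,0,0.1,-0.01,0,0,0.1,-0.01,0]'|sed -n 2,4p; python3 -m pendant '[0,0.12,-0.01,0,0,0.15,-0.01,0,0,0.15,-0.01,0,0,0.15,-0.01,0,0,0.15,-0.01,0,0,0.15,-0.01,0,0,0.1,0,0,0,0.05,0,0]'|sed -n 2,4p; python3 tl.py;python3 go.py .526,.145,.012,-178.4;python3 st.py
```

```text
tcp_pos: [0.5427, -0.1359, 0.0151]
ee_rot: [-0.03, -0.032, 0.999, -0.02]
ft_force: [0.9, -5.3, -2.8]
tcp_pos: [0.5385, -0.0924, 0.0163]
ee_rot: [-0.031, -0.031, 0.999, -0.021]
ft_force: [0.1, -4.9, -1.8]
t34.42 pitch 0.0675 q [ 0.1459  0.5265 -0.4143  0.0529 -0.6975 -0.1248] qd [ 0.052 -0.005 -0.012 -0.     0.005 -0.047] [ 0.5385 -0.0924  0.0163]
t34.42 tcp [ 0.5385 -0.0924  0.0163] yaw -176.5 tilt 4.30 open 40.1 F [ 0.1 -4.9 -1.8]
 turn share 0.0107 (n>=1)
 -> [0.526, 0.145, 0.012, -178.4] total [ 0.139  5.941 -0.119] n 7 per row [ 0.02   0.849 -0.017]
 tool z world [-0.0625 -0.0413 -0.9972]
side green z [0.126  0.1555 0.1714] rim (array([544.7,  71.5]), array([70.1, 75. ]), 28.9)
 blue z [0.102 0.136]
 board 1194 (array([496.5, -24.8]), array([ 84.7, 101. ]), 10.8)
 back wall 86 (array([505.4, -76.8]), array([55.2, 11.6]), 3.3)
```

```bash
python3 -m pendant '[0,0.1,0.01,0.001,0,0.15,0.01,0.002,0,0.2,0,0.002,0,0.2,0,0.002,0,0.2,0,0.002,0,0.2,0,0,0,0.2,0,0,0,0.15,0,0]'|sed -n 2,4p; python3 go.py .526,.145,.012,-178.4|sed -n 1,3p; python3 -m pendant '[0,0.15,0.01,0,0,0.2,0.01,0,0,0.2,0,0,0,0.2,0,0,0,0.2,0,0,0,0.2,0,0,0,0.15,0,0,0,0.1,0,0]'|sed -n 2,4p;python3 go.py .526,.145,.012,-178.4;python3 st.py|head -2
```

```text
tcp_pos: [0.5358, -0.0396, 0.0164]
ee_rot: [-0.032, -0.016, 0.999, -0.024]
ft_force: [1.2, -5.8, -0.2]
t35.18 tcp [ 0.5358 -0.0396  0.0164] yaw -178.2 tilt 4.55 open 40.0 F [ 1.2 -5.8 -0.2]
 turn share 0.0010 (n>=1)
 -> [0.526, 0.145, 0.012, -178.4] total [ 0.11  4.62 -0.1 ] n 5 per row [ 0.022  0.924 -0.02 ]
tcp_pos: [0.5337, 0.0143, 0.0165]
ee_rot: [-0.033, -0.016, 0.999, -0.027]
ft_force: [-0.1, -7.1, 0.4]
t35.85 tcp [0.5337 0.0143 0.0165] yaw -178.3 tilt 4.85 open 40.0 F [-0.1 -7.1  0.4]
 turn share 0.0006 (n>=1)
 -> [0.526, 0.145, 0.012, -178.4] total [ 0.094  3.273 -0.056] n 4 per row [ 0.023  0.818 -0.014]
 tool z world [-0.0643 -0.055  -0.9964]
side green z [0.1107 0.1606 0.1718] rim (array([544.5, 174.3]), array([72.8, 68.8]), 25.2)
top green z [0.1385 0.1704 0.176 ] rim (array([573.6, 190.1]), array([12.2, 65.3]), 18.5)
```

```bash
python3 -m pendant '[0,0.12,0,0,0.005,0.18,0,0,0.005,0.2,0,0,0.005,0.2,0,0,0.005,0.2,0,0,0.005,0.2,0,0,0.005,0.15,0,0,0,0.1,0,0]'|sed -n 2,4p; python3 go.py .526,.145,.012,-178.4|sed -n 1,3p; python3 st.py|head -1; python3 -m pendant '[0,0.12,0,0,0.005,0.18,0.01,0,0.005,0.2,0.01,0,0.005,0.2,0,0,0.005,0.2,0,0,0.005,0.2,0,0,0.005,0.15,0,0,0,0.1,0,0]'|sed -n 2,4p;python3 go.py .526,.145,.012,-178.4
```

```text
tcp_pos: [0.5302, 0.0638, 0.0164]
ee_rot: [-0.034, -0.014, 0.999, -0.03]
ft_force: [0.2, -6.3, 1.5]
t36.62 tcp [0.5302 0.0638 0.0164] yaw -178.5 tilt 5.23 open 40.2 F [ 0.2 -6.3  1.5]
 turn share -0.0005 (n>=1)
 -> [0.526, 0.145, 0.012, -178.4] total [ 0.041  2.036 -0.009] n 3 per row [ 0.014  0.679 -0.003]
side green z [0.1045 0.1701 0.1729] rim (array([538.1, 189.6]), array([35.9, 10.6]), 11.3)
tcp_pos: [0.5265, 0.11, 0.0161]
ee_rot: [-0.037, -0.012, 0.999, -0.035]
ft_force: [0.6, -6.4, 1.1]
t37.38 tcp [0.5265 0.11   0.0161] yaw -178.8 tilt 5.87 open 40.0 F [ 0.6 -6.4  1.1]
 turn share -0.0019 (n>=1)
 -> [0.526, 0.145, 0.012, -178.4] total [-0.02   0.879  0.04 ] n 1 per row [-0.02   0.879  0.04 ]
 tool z world [-0.073  -0.0717 -0.9948]
```

```bash
python3 -m pendant '[0,0.12,0,0,0,0.15,0,-0.001,0,0.15,0,0,0,0.12,0,0,0,0.1,0,0]'|sed -n 2,4p; python3 -m pendant '[0,0.1,0,0,0,0.1,0,0,0,0.1,0,0]'|sed -n 2,4p;python3 -m pendant '[0,0.1,0,0,0,0.1,0,0]'|sed -n 2,4p; python3 go.py .526,.145,.012,-178.4|sed -n 1,3p
```

```text
tcp_pos: [0.5259, 0.1306, 0.0161]
ee_rot: [-0.039, -0.013, 0.998, -0.039]
ft_force: [1.3, -6.9, 2.0]
tcp_pos: [0.5256, 0.1392, 0.0161]
ee_rot: [-0.04, -0.013, 0.998, -0.041]
ft_force: [1.4, -7.4, 3.7]
tcp_pos: [0.5253, 0.144, 0.0161]
ee_rot: [-0.041, -0.013, 0.998, -0.043]
ft_force: [8.0, -20.9, 1.7]
t38.22 tcp [0.5253 0.144  0.0161] yaw -178.7 tilt 6.83 open 40.4 F [  8.  -20.9   1.7]
 turn share -0.0019 (n>=1)
 -> [0.526, 0.145, 0.012, -178.4] total [-0.027  0.032  0.099] n 1 per row [-0.027  0.032  0.099]
```

The force jumped to 21 N at y = 0.144, where the stop was expected. I'll give one more nudge to confirm, then back off and check.

```bash
python3 -m pendant '[0,0.1,0,0,0,0.08,0,0]'|sed -n 2,4p; python3 -m pendant '[0,-0.1,0,0,0,-0.3,0,0,0,-0.6,0,0,0,-0.9,-0.2,0,0,-0.9,-0.5,0,0,-0.7,-0.9,0,0,-0.7,-0.9,0,0,-0.5,-0.9,0]'|sed -n 2,4p; python3 -m pendant '[0,-0.6,-0.9,0,0,-0.6,-0.9,0,0,-0.5,-0.5,0,0,0,0,0]'|sed -n 2,4p
python3 - <<'E'
from bench import capture
from h import *
o=[]
for n in("top","side"):
    c=capture(n);np.savez(n+"f.npz",**c);P,ok=pts(c);im=c["image"][:,:,::-1]
    a=im[150:330,80:320] if n=="top" else im[180:360,190:400]
    o.append(cv2.resize(a,(400,int(400*a.shape[0]/a.shape[1])),interpolation=cv2.INTER_CUBIC))
    if n=="top":
        m=((mask(c,"wood")|mask(c,"red")))&ok&(P[...,0]>.45)&(P[...,0]<.6)&(P[...,1]>.1)&(P[...,1]<.25);q=P[m]
        print("wood",m.sum(),np.percentile(q,[1,50,99],axis=0).round(3).tolist())
        w=m&(P[...,2]>.022)&(P[...,2]<.045);print("back wall",w.sum(),rect(P,w))
        m=ok&(P[...,2]>.18)&(P[...,2]<.215)&(P[...,1]>.2);m[:190]=0;m[300:]=0;print("shelf",rect(P,m))
H=max(i.shape[0] for i in o);o=[cv2.copyMakeBorder(i,0,H-i.shape[0],0,0,cv2.BORDER_CONSTANT) for i in o]
cv2.imwrite("pics/final.png",cv2.convertScaleAbs(np.hstack(o),alpha=1.5))
E
```

```text
tcp_pos: [0.5253, 0.1437, 0.0163]
ee_rot: [-0.043, -0.013, 0.998, -0.049]
ft_force: [4.4, -13.0, 2.2]
tcp_pos: [0.5379, -0.0314, 0.1585]
ee_rot: [-0.05, -0.014, 0.998, -0.047]
ft_force: [2.3, 0.2, 0.2]
tcp_pos: [0.5518, -0.0926, 0.2636]
ee_rot: [-0.04, -0.013, 0.998, -0.044]
ft_force: [0.2, 0.2, 0.9]
wood 1127 [[0.462, 0.184, 0.002], [0.514, 0.221, 0.009], [0.584, 0.25, 0.015]]
back wall 0 (array([0., 0.]), array([0., 0.]), 0.0)
shelf (array([521.8, 312.2]), array([190.6, 155.7]), 1.8)
```

View pics/final.png

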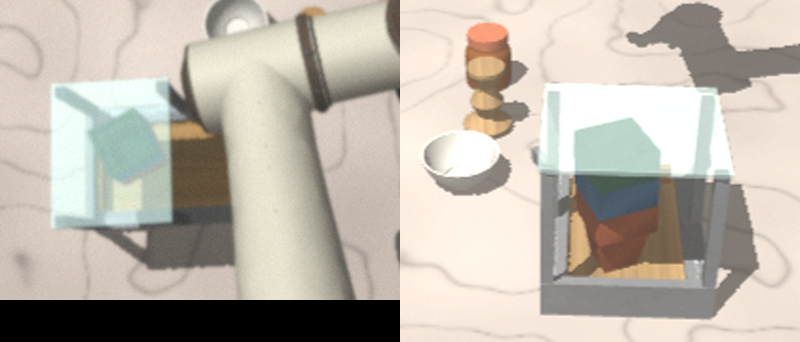

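The stack stands under the shelf on the tray: green, blue and terracotta nested at about (615,190) on the right side. The arm hides the trailing end from above, so I'll move it aside and measure that.

```bash
python3 -m pendant '[0.2,-0.5,0,0,0.3,-0.9,0,0,0.3,-0.9,0,0,0.3,-0.9,0,0,0.3,-0.9,0,0,0.3,-0.9,0,0,0.2,-0.4,0,0,0,0,0,0]'|sed -n 1,3p
python3 - <<'E'
from bench import capture
from h import *
c=capture("top");np.savez("topf.npz",**c);P,ok=pts(c)
m=((mask(c,"wood")|mask(c,"red")))&ok&(P[...,0]>.45)&(P[...,0]<.6)&(P[...,1]>.1)&(P[...,1]<.25);q=P[m]
print("wood",m.sum(),np.percentile(q,[1,50,99],axis=0).round(3).tolist())
w=m&(P[...,2]>.022)&(P[...,2]<.045)&(P[...,1]<.2);print("back wall",w.sum(),rect(P,w),P[w].mean(0).round(4))
s=capture("side");P,ok=pts(s);H=hsv(s)[...,0]
m=ok&(P[...,2]>.04)&(P[...,2]<.175)&(P[...,1]>.2)&(P[...,1]<.4)&(P[...,0]>.47)&(P[...,0]<.6)&(hsv(s)[...,1]>80)
for z in(.06,.08,.1,.11,.12,.13,.14):
    a=m&(abs(P[...,2]-z)<.005);q=P[a];print(z,len(q),np.percentile(q,[3,97],axis=0)[:,:2].round(3).tolist() if len(q)>5 else "")
g0=dict(np.load("top0.npz"));d=cv2.absdiff(g0["image"],c["image"]).max(2)
for k,(u,v) in dict(dish=(222,166),candle=(267,170),can=(316,163)).items(): print(k,d[v-22:v+22,u-22:u+22].mean().round(1))
print("ref",d[340:400,60:200].mean().round(1))
E
```

```text
t: 40.15
tcp_pos: [0.4752, -0.306, 0.2672]
ee_rot: [-0.055, -0.021, 0.998, -0.037]
wood 1864 [[0.461, 0.157, 0.003], [0.523, 0.204, 0.009], [0.59, 0.249, 0.036]]
back wall 206 (array([523.9, 162. ]), array([119.5,  10.6]), 1.4) [0.5243 0.1616 0.0319]
0.06 44 [[0.493, 0.309], [0.568, 0.348]]
0.08 168 [[0.49, 0.296], [0.576, 0.351]]
0.1 53 [[0.49, 0.324], [0.547, 0.351]]
0.11 0 
0.12 0 
0.13 0 
0.14 0 
dish 2.8
candle 3.0
can 3.0
ref 2.8
```

The back wall's centre is at y = 0.162 m, where 0.161 m means home, and its 1.4° matches the dock. The bystanders' image patches are unchanged to within noise, so I'm handing in.

```bash
python3 -c "
from bench import sign_off,sense
s=sense();print(s['t'],s['ft_force'].round(1));print(sign_off())"
```

```text
40.25 [ 0.1 -0.4 -0.2]
the job is handed in; nothing more can be done
None
```

The job is done and handed in at about 40 s: all three pots are nested on the tray, and the tray is home in its holder.

**What I did:**
- I lifted the blue pot by its collar and nested it in the terracotta one.
- I tipped the green pot upright over its foot edge with the fingers inside its mouth, then nested it in the blue one.
- I pushed the loaded tray in with both fingertips against its trailing end wall.

**Last checks:**
- **Nesting:** before sliding, the stack's top was at 0.1716 m (0.172 m expected).
- **Tray home:** the push force jumped to about 21 N where the stop was expected. The trailing wall's centre then measured y = 0.162 m against 0.161 m for home, aligned with the holder.
- **Stack standing:** the last picture shows it upright under the shelf. Its height could not be measured there: colour filtering found no stack points above 0.1 m through the glass, so this rests on the picture and a clean pass beneath the shelf.
- **Bystanders:** image patches at the dish, candlestick and canister are unchanged to within noise.

**Off plan:** the tool tilted as it moved, up to about 7° during the final push. I corrected it before each nesting, so both pots went in at about 2.5° or less.

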